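Pack the seven press weights into their round tin

TASK

The glue on the leaded glass panel has set: take the three knobbed steel weights off the glass and pack them into the round tin with the four already there, moving over the one that stands astray, so that all seven stand upright and flat on the tin's floor, one in the middle and six round it. Lower each weight into place, never let one drop or fall over, do not press the gripper on the glass, and leave the panel and everything else where it is.

Things in the scene. Friction and masses are not known exactly. Their poses are not given: they have to be found in the camera images.
- tin: round open aluminium tin, fixed, left or right of the middle: 154 mm inside, 164 mm outside diameter, floor 5 mm and rim 45 mm above the bench. Holds seven weights as one in the middle and six round it, 10 mm to spare over the diameter. No marked places: the pattern may be turned anyhow. Origin at centre of underside, z up.
- weight1: Plain steel, about 0.4 kg: round body 48 mm diameter, 55 mm high, foot chamfered 3 x 4 mm; on its flat shoulder a round upright knob of 18 mm diameter from 55 to 89 mm above the underside (grip this). Origin at centre of underside, z up. In the tin: three of weight1-4 stand side by side near the wall, axes 51 mm from the tin's, 60 degrees apart; the fourth (any) stands astray, 23-30 mm from the tin's axis.
- weight2: Plain steel, about 0.4 kg: round body 48 mm diameter, 55 mm high, foot chamfered 3 x 4 mm; on its flat shoulder a round upright knob of 18 mm diameter from 55 to 89 mm above the underside (grip this). Origin at centre of underside, z up. In the tin: three of weight1-4 stand side by side near the wall, axes 51 mm from the tin's, 60 degrees apart; the fourth (any) stands astray, 23-30 mm from the tin's axis.
- weight3: Plain steel, about 0.4 kg: round body 48 mm diameter, 55 mm high, foot chamfered 3 x 4 mm; on its flat shoulder a round upright knob of 18 mm diameter from 55 to 89 mm above the underside (grip this). Origin at centre of underside, z up. In the tin: three of weight1-4 stand side by side near the wall, axes 51 mm from the tin's, 60 degrees apart; the fourth (any) stands astray, 23-30 mm from the tin's axis.
- weight4: Plain steel, about 0.4 kg: round body 48 mm diameter, 55 mm high, foot chamfered 3 x 4 mm; on its flat shoulder a round upright knob of 18 mm diameter from 55 to 89 mm above the underside (grip this). Origin at centre of underside, z up. In the tin: three of weight1-4 stand side by side near the wall, axes 51 mm from the tin's, 60 degrees apart; the fourth (any) stands astray, 23-30 mm from the tin's axis.
- weight5: Plain steel, about 0.4 kg: round body 48 mm diameter, 55 mm high, foot chamfered 3 x 4 mm; on its flat shoulder a round upright knob of 18 mm diameter from 55 to 89 mm above the underside (grip this). Origin at centre of underside, z up. Starts standing on the glass panel.
- weight6: Plain steel, about 0.4 kg: round body 48 mm diameter, 55 mm high, foot chamfered 3 x 4 mm; on its flat shoulder a round upright knob of 18 mm diameter from 55 to 89 mm above the underside (grip this). Origin at centre of underside, z up. Starts standing on the glass panel.
- weight7: Plain steel, about 0.4 kg: round body 48 mm diameter, 55 mm high, foot chamfered 3 x 4 mm; on its flat shoulder a round upright knob of 18 mm diameter from 55 to 89 mm above the underside (grip this). Origin at centre of underside, z up. Starts standing on the glass panel.
- panel: leaded glass panel, 260 x 240 x 8 mm thick, dark lead lattice with pale green panes, about 1.8 kg, lying loose on the bench on white paper, on the other side of the middle from the tin; its flat top, 8 mm above the bench, carries three weights, a jar and a cork block. Origin at the centre of its underside, z up.
- putty_jar: squat white jar with black lid, 48 mm diameter, 38 mm high, standing on the glass panel near a corner; a bystander; origin at the centre of its underside
- cork_block: cork block 45 x 60 x 22 mm high lying on the glass panel near a corner; a bystander; origin at the centre of its underside
- foil_roll: roll of copper foil, a ring 64 mm in diameter and 20 mm high, lying on the bench between panel and tin, toward the far side; a bystander
- brush: brush about 190 mm long lying at the right edge of the work; a bystander
- palette_knife: palette knife about 220 mm long lying at the left edge of the work; a bystander
- solvent_bottle: amber bottle, 60 mm diameter, 115 mm high, standing beyond the work; a bystander

How it is judged:
By the outcome, as a careful person would: the job done as asked, in the order asked, and still so for the second after the job is handed in, with the robot touching nothing.
It also fails if it takes over 72 s, if anything falls off the work surface, if the arm or the gripper's body presses on something with over 40 N, if the wrist force passes 120 N, or if a joint passes its speed limit or range.

ROBOT

A 7-joint arm with a two-finger parallel gripper is mounted at the origin on the work surface. World frame = base frame: x ahead of the robot, y to its left, z up, the work surface at z = 0. Lengths are in m, angles in rad, forces in N, time in s.
With the tool pointing down it reaches from about 0.4 to 0.85 m from the base axis. Payload 10.4 kg.
Tool frame: the origin (TCP) lies midway between the tips of the shut fingers; the grasp point (between the pads) lies 19 mm behind it (env.grip_depth is the distance from the TCP to the grasp point, in m); z points along the fingers, y is the direction in which the jaws open and shut (so a half turn about z gives the same grasp; the last joint's range is limited). The gripper opens to 85 mm and grips with 20 to 120 N. Pads are 22 mm wide; open, the fingers measure 114 mm over their backs; the gripper's body (76 mm by 85 mm) begins 54 mm behind the grasp point. The pads swing forward as they close: fully open they stand 13 mm farther back than shut.
Start: joints at [-1.273, 0.332, -0.065, 1.46, 0.022, 1.35, -0.088], TCP at [0.197, 0.593, 0.231] pointing down, gripper open.
Joint ranges: [-2.6, 2.6], [-0.5, 2.12], [-1.47, 1.34], [0.16, 2.42], [-1.27, 4.41], [0.06, 2.06], [-2.6, 2.6]. Speed limits (rad/s): [2.22, 2.22, 2.79, 2.79, 3.14, 3.14, 3.14].

INTERFACE

Orientations are given as a rotation vector (axis times angle).
In Python, from station import env gives the robot as it stands.
- The arm moves only by the shell command python3 -m jog 'ROWS' [FORCE]. ROWS is JSON, a list of rows, each an object with "linear": the shift along the tool's x, y, z in mm, a list of three; "rotation": the turn, a rotation vector about the tool's x, y, z in rad, a list of three; "grip": the opening, from 0 (shut) to 1 (fully open). A call has 1 to 5 rows; each row is the pose to reach, as a shift and turn from the pose commanded when the call began, along the tool's axes at that moment; what a row does not reach only later rows make up. A row lasts 1/12 s, in which the tool goes at most 41.7 mm and 7.16 degrees, less where a joint would pass 70% of its speed; a pose out of reach is approached as far as the arm can. A call with a gripper value outside its range is refused whole. The fingers move at their own pace and stop on an object; FORCE is the grip in N (left out, the last holds). Time passes only in rows, so rows that repeat a pose let the fingers close. It gives the time, the measured TCP pose, the force and the opening at its end, in the units of the state.
- env.read_state(): the state, without advancing time (a new reading comes with each control period).
- env.get_image(name): name is "scene" or "side" or "wrist"; returns a dict with "pixels" (384x512x3 uint8, red, green, blue), "camera_matrix" (3x3 intrinsics, pixels), "pose" (4x4, takes a point from camera to world coordinates). Camera axes: x right, y up, looking along -z (the intrinsics and any distortion apply to the point x, -y, -z); pixel columns grow to the right and rows downward; lengths in m; the calibration is good to about 2 mm. A picture is of the moment at which its call begins. There is no depth.
- env.sign_off(): hands the job in, once; it reports no verdict.
The state is a dict: "clock": time; "joint_pos": joint angles; "joint_velocities": joint speeds; "tau": joint torques, N m; "position": TCP position; "orientation": TCP orientation; "ft_force": force on the tool from outside, world axes, zero at the start; "wrist_torque": the same for the moment, N m; "width": opening from 0.0 (shut) to 1.0 (fully open).
Only numpy, scipy, OpenCV 4.12 (cv2) and the standard library are available. Lean on these libraries where they do the work, as an engineer would, in place of code of your own. Each camera call takes 0.05 s, during which the arm holds its last target.

## Working session

There is one attempt and no reset: what is moved stays moved. The work goes in short steps, Python scripts to look and compute and a shell command to move; the robot and the scene stay as the last step left them, time stands still between calls to the robot, and variables do not carry over. Pictures are saved under pics/ and viewed, and the job is handed in when it is done.

```bash
ls; mkdir -p pics; python3 - <<'E'
from station import env
import cv2,numpy as np
for n in ["scene","side","wrist"]:
    im=env.get_image(n); cv2.imwrite(f"pics/{n}0.png",im["pixels"][:,:,::-1]); print(n,im["camera_matrix"].round(1).tolist(),im["pose"].round(3).tolist(), [k for k in im])
s=env.read_state(); print(s); print(env.grip_depth)
E
```

```text
pics
scene [[477.3, 0.0, 257.5], [0.0, 477.3, 193.3], [0.0, 0.0, 1.0]] [[-0.239, -0.841, 0.486, 1.326], [0.971, -0.211, 0.112, 0.16], [0.008, 0.498, 0.867, 1.333], [0.0, 0.0, 0.0, 1.0]] ['pixels', 'camera_matrix', 'pose']
side [[372.7, 0.0, 251.2], [0.0, 372.7, 202.2], [0.0, 0.0, 1.0]] [[0.981, 0.115, -0.157, 0.393], [-0.193, 0.481, -0.855, -1.14], [-0.023, 0.869, 0.494, 0.733], [0.0, 0.0, 0.0, 1.0]] ['pixels', 'camera_matrix', 'pose']
wrist [[293.4, 0.0, 260.1], [0.0, 293.4, 197.1], [0.0, 0.0, 1.0]] [[0.315, -0.901, -0.299, 0.119], [0.949, 0.298, 0.101, 0.617], [-0.002, -0.315, 0.949, 0.373], [0.0, 0.0, 0.0, 1.0]] ['pixels', 'camera_matrix', 'pose']
{'clock': 0.15, 'joint_pos': array([-1.27256634,  0.33271971, -0.0647352 ,  1.4607899 ,  0.02157599,
        1.34994131, -0.08850238]), 'joint_velocities': array([ 0.001599  , -0.00149621, -0.00179484, -0.00197471, -0.00264343,
       -0.00110591,  0.00153533]), 'tau': array([ 1.74533259e-03, -6.25828743e+01,  4.97340295e-02, -3.91848886e+01,
        1.61950244e-02,  7.59291637e-03,  1.69074696e-05]), 'position': array([0.19697052, 0.59281426, 0.23068334]), 'orientation': array([-5.01705845e-01, -3.10110340e+00,  1.80960739e-03]), 'ft_force': array([-0.15058508, -0.52215364,  0.80738618]), 'wrist_torque': array([-0.0418083 ,  0.03645236, -0.06912463]), 'width': 0.998459492218592}
0.0187
```

View pictures.

View pics/scene0.png

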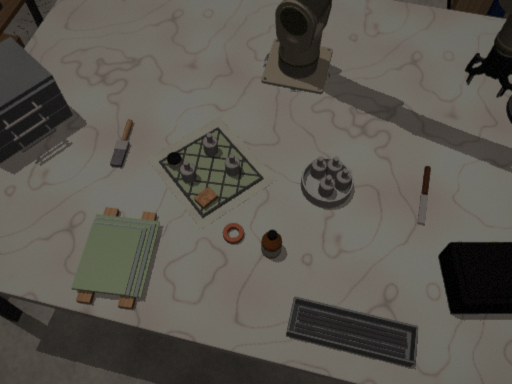

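View pics/side0.png

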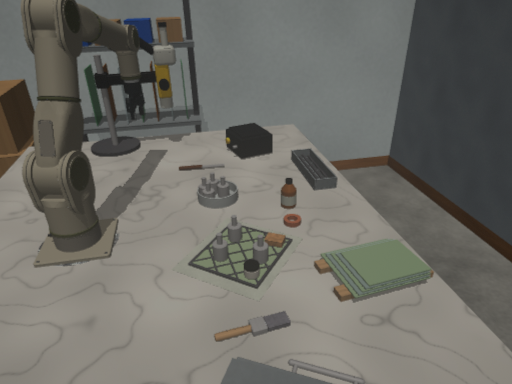

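View pics/wrist0.png

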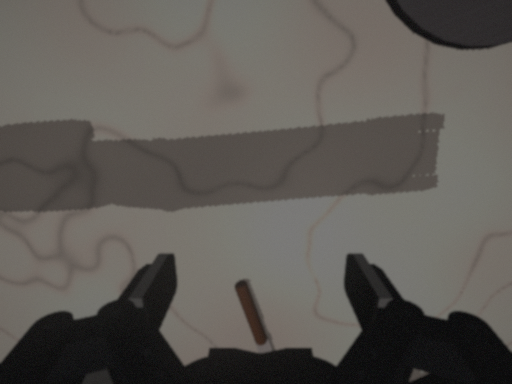

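```bash
python3 - <<'E'
import cv2
a=cv2.imread("pics/scene0.png")
cv2.imwrite("pics/tinz0.png",cv2.resize(a[140:220,290:370],None,fx=7,fy=7,interpolation=cv2.INTER_CUBIC))
cv2.imwrite("pics/panz0.png",cv2.resize(a[120:225,150:275],None,fx=5,fy=5,interpolation=cv2.INTER_CUBIC))
E
```

```text
(no output)
```

View pics/tinz0.png

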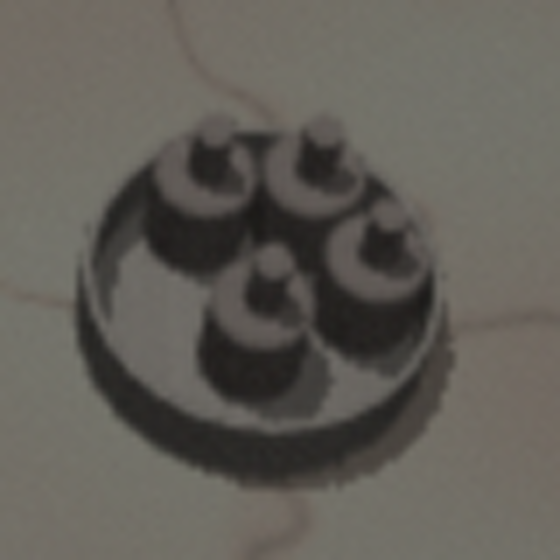

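View pics/panz0.png

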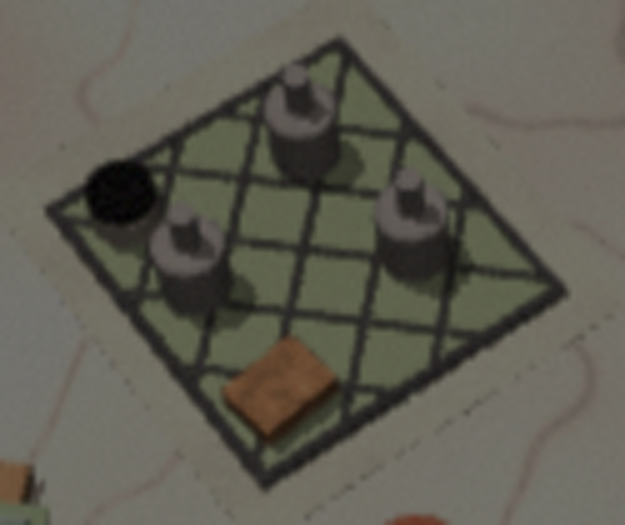

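```bash
cat > h.py <<'E'
import numpy as np,cv2
from station import env
from scipy.spatial.transform import Rotation as R
def ray(im,u,v,z):
    K=im["camera_matrix"];T=im["pose"]
    d=np.array([(u-K[0,2])/K[0,0],-(v-K[1,2])/K[1,1],-1.]);d=T[:3,:3]@d;o=T[:3,3]
    return o+d*(z-o[2])/d[2]
def proj(im,p):
    K=im["camera_matrix"];T=im["pose"];c=T[:3,:3].T@(np.asarray(p)-T[:3,3]);c=np.array([c[0],-c[1],-c[2]])
    q=K@c;return q[:2]/q[2]
def toolshift(s,p):  # world target -> tool shift mm
    return (R.from_rotvec(s["orientation"]).inv().apply(np.asarray(p)-s["position"])*1000).round(1)
def circ(P):
    P=np.asarray(P)[:,:2];A=np.c_[2*P,np.ones(len(P))];x=np.linalg.lstsq(A,(P**2).sum(1),rcond=None)[0]
    return x[:2],np.sqrt(x[2]+x[0]**2+x[1]**2)
E
python3 - <<'E'
from h import *
im=env.get_image("scene")
def c(u,v,f,ox,oy): return ox+(u+.5)/f-.5, oy+(v+.5)/f-.5
t={}
for n,(u,v) in dict(A=(215,133),B=(325,132),C=(390,217),D=(272,262)).items():
    t[n]=ray(im,*c(u,v,7,290,140),.094);print(n,t[n].round(4))
for n,(u,v) in dict(P=(295,77),Q=(409,183),R=(183,219)).items():
    t[n]=ray(im,*c(u,v,5,150,120),.097);print(n,t[n].round(4))
for a,b in ["AB","BC","AC","AD","CD","BD"]: print(a,b,np.linalg.norm(t[a]-t[b]).round(4))
print([np.linalg.norm(t[a]).round(3) for a in t])
# panel corners
print([ray(im,*c(u,v,5,150,120),.008).round(4).tolist() for u,v in [(340,38),(48,210),(265,488),(566,291)]])
print(ray(im,*c(122,190,5,150,120),.046),ray(im,*c(280,385,5,150,120),.03))
rim=[ray(im,*c(u,v,7,290,140),.045) for u,v in [(80,300),(95,225),(130,165),(440,300),(420,365),(370,405),(280,430),(180,405),(120,355)]]
print(circ(rim))
print("foil",ray(im,234,233,.01),"bottle",ray(im,271,238,.11))
E
```

```text
A [0.4624 0.1605 0.094 ]
B [0.4498 0.2082 0.094 ]
C [0.4875 0.2432 0.094 ]
D [0.5233 0.1966 0.094 ]
P [ 0.4623 -0.2034  0.097 ]
Q [ 0.5236 -0.1107  0.097 ]
R [ 0.5837 -0.2391  0.097 ]
A B 0.0493
B C 0.0514
A C 0.0864
A D 0.0708
C D 0.0587
B D 0.0743
[np.float64(0.498), np.float64(0.505), np.float64(0.553), np.float64(0.567), np.float64(0.514), np.float64(0.544), np.float64(0.638)]
[[0.3602, -0.2089, 0.008], [0.5453, -0.3569, 0.008], [0.7085, -0.1562, 0.008], [0.5229, -0.0083, 0.008]]
[ 0.54127907 -0.30084985  0.046     ] [ 0.64723018 -0.16317224  0.03      ]
(array([0.49852608, 0.1947158 ]), np.float64(0.08106292757463804))
foil [ 0.73790414 -0.04707313  0.01      ] bottle [0.77209138 0.07325826 0.11      ]
```

```bash
python3 - <<'E'
from h import *
s=env.read_state(); print(toolshift(s,[.5233,.1966,.23]))
# fit pattern
P=np.array([[.4624,.1605],[.4498,.2082],[.4875,.2432]])
from scipy.optimize import least_squares
f=lambda x:(x[:2]+51e-3*np.c_[np.cos(x[2]+np.radians([60,0,-60])),np.sin(x[2]+np.radians([60,0,-60]))]-P).ravel()
r=least_squares(f,[.4985,.195,2.85]);print(r.x,np.degrees(r.x[2]),r.fun.round(4))
E
```

```text
[-434.6 -273.2    1.1]
[0.49914921 0.19425183 2.85182397] 163.39747729283494 [-0.0003 -0.0013  0.0005  0.0006 -0.0002  0.0007]
```

```bash
python3 -m jog '[{"linear":[-30,-19,0],"rotation":[0,0,0],"grip":1},{"linear":[-62,-39,0],"rotation":[0,0,0],"grip":1},{"linear":[-95,-60,0],"rotation":[0,0,0],"grip":0.6},{"linear":[-128,-81,0],"rotation":[0,0,0],"grip":0.6},{"linear":[-161,-102,0],"rotation":[0,0,0],"grip":0.6}]'; python3 -m jog '[{"linear":[-33,-21,0],"rotation":[0,0,0],"grip":0.6},{"linear":[-66,-42,0],"rotation":[0,0,0],"grip":0.6},{"linear":[-99,-63,0],"rotation":[0,0,0],"grip":0.6},{"linear":[-132,-84,0],"rotation":[0,0,0],"grip":0.6},{"linear":[-165,-105,0],"rotation":[0,0,0],"grip":0.6}]';  python3 -m jog '[{"linear":[-33,-21,0],"rotation":[0,0,0],"grip":0.6},{"linear":[-66,-42,0],"rotation":[0,0,0],"grip":0.6},{"linear":[-90,-55,0],"rotation":[0,0,0],"grip":0.6},{"linear":[-105,-64,0],"rotation":[0,0,0],"grip":0.6},{"linear":[-108.6,-66.2,0],"rotation":[0,0,0],"grip":0.6}]'; python3 - <<'E'
from h import *
im=env.get_image("wrist"); cv2.imwrite("pics/w1.png",im["pixels"][:,:,::-1])
s=env.read_state();print(s["position"],s["orientation"],s["joint_pos"].round(2),s["width"],s["ft_force"],s["clock"])
E
```

```text
clock: 0.62
position: [0.3185, 0.4439, 0.2312]
orientation: [-0.501, -3.101, -0.0]
ft_force: [1.1, 0.4, -0.2]
width: 0.611
clock: 1.03
position: [0.442, 0.2921, 0.2314]
orientation: [0.502, 3.101, 0.0]
ft_force: [-0.1, 0.3, 0.3]
width: 0.602
clock: 1.45
position: [0.5253, 0.1931, 0.2312]
orientation: [0.51, 3.099, -0.002]
ft_force: [-0.4, 0.5, 0.5]
width: 0.601
[0.52460252 0.19432955 0.23112822] [ 5.07752211e-01  3.10002747e+00 -1.24144371e-03] [-0.69  0.18  0.29  1.65 -0.05  1.31  0.85] 0.5999353748035386 [ 0.14163604 -0.76618212 -0.24239664] 1.5
```

View pics/w1.png

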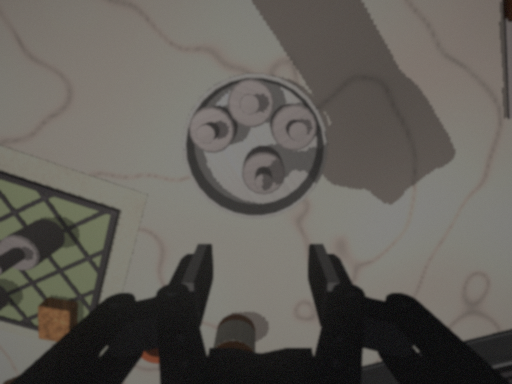

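```bash
python3 - <<'E'
import cv2
a=cv2.imread("pics/w1.png")
cv2.imwrite("pics/w1z.png",cv2.resize(a[65:220,180:335],None,fx=5,fy=5*600/775*775/600 if 0 else 3.8,interpolation=cv2.INTER_CUBIC) if 0 else cv2.convertScaleAbs(cv2.resize(a[70:220,180:335],None,fx=4,fy=4,interpolation=cv2.INTER_CUBIC),alpha=1.6))
E
```

```text
(no output)
```

View pics/w1z.png

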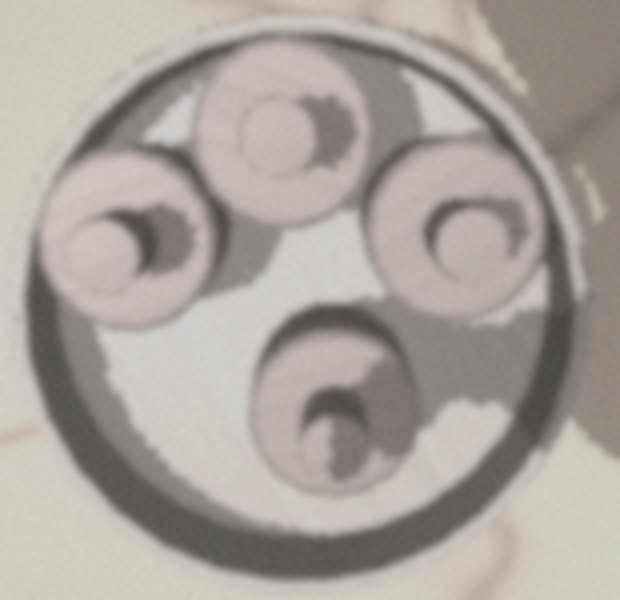

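```bash
python3 - <<'E'
from h import *
im=env.get_image("wrist")
c=lambda u,v:(180+(u+.5)/4-.5,70+(v+.5)/4-.5)
for z,d in [(.094,dict(A=(104,256),B=(278,136),C=(472,246),D=(334,446))),(.060,dict(A=(127,239),B=(284,132),C=(457,229),D=(334,411)))]:
    t={n:ray(im,*c(*p),z) for n,p in d.items()}
    for n in t: print(n,t[n].round(4))
    print([np.linalg.norm(t[a]-t[b]).round(4) for a,b in ["AB","BC","AC","AD","CD","BD"]])
    P=np.array([t[n][:2] for n in "ABC"])
    from scipy.optimize import least_squares
    f=lambda x:(x[:2]+51e-3*np.c_[np.cos(x[2]+np.radians([60,0,-60])),np.sin(x[2]+np.radians([60,0,-60]))]-P).ravel()
    r=least_squares(f,[.4985,.195,2.85]);print(r.x.round(4),np.degrees(r.x[2]),r.fun.round(4))
rim=[ray(im,*c(u,v),.045) for u,v in [(28,290),(60,170),(160,60),(300,15),(430,50),(530,140),(575,270),(550,400),(460,535),(300,578),(150,525),(60,420)]]
print(circ(rim))
s=env.read_state();print(s["position"],s["orientation"],s["clock"])
E
```

```text
A [0.4595 0.1609 0.094 ]
B [0.4472 0.2084 0.094 ]
C [0.4848 0.2433 0.094 ]
D [0.5204 0.1975 0.094 ]
[np.float64(0.0491), np.float64(0.0513), np.float64(0.0862), np.float64(0.071), np.float64(0.0581), np.float64(0.074)]
[0.4964 0.1944 2.8494] 163.25679451400512 [-0.0003 -0.0014  0.0004  0.0007 -0.0001  0.0007]
A [0.4589 0.1611 0.06  ]
B [0.4468 0.2088 0.06  ]
C [0.4839 0.2437 0.06  ]
D [0.5199 0.1979 0.06  ]
[np.float64(0.0492), np.float64(0.051), np.float64(0.0863), np.float64(0.0713), np.float64(0.0582), np.float64(0.0739)]
[0.4958 0.1948 2.8512] 163.3617543926568 [-0.0002 -0.0013  0.0001  0.0006  0.0001  0.0007]
(array([0.49534123, 0.19722197]), np.float64(0.0770605407360652))
[0.52356465 0.19618458 0.23108819] [-5.04348334e-01 -3.10052967e+00  3.74234479e-04] 1.55
```

```bash
python3 -m jog '[{"linear":[0,0,25],"rotation":[0,0,0],"grip":0.6},{"linear":[0,0,55],"rotation":[0,0,0],"grip":0.6},{"linear":[0,0,80],"rotation":[0,0,0],"grip":0.6},{"linear":[0,0,90],"rotation":[0,0,0],"grip":0.6},{"linear":[0,0,90],"rotation":[0,0,0],"grip":0.6}]'; python3 - <<'E'
from h import *
env.get_image("scene")
im=env.get_image("wrist"); cv2.imwrite("pics/w2.png",cv2.convertScaleAbs(im["pixels"][:,:,::-1],alpha=1.6))
s=env.read_state();print(s["position"],s["orientation"],s["clock"])
np.savez("w2.npz",**im)
E
```

```text
clock: 1.97
position: [0.5212, 0.1977, 0.139]
orientation: [-0.498, -3.098, 0.003]
ft_force: [0.2, -0.1, 0.2]
width: 0.596
[0.52335504 0.19783329 0.14230596] [4.99902122e-01 3.10112285e+00 1.07122124e-03] 2.0667
```

View pics/w2.png

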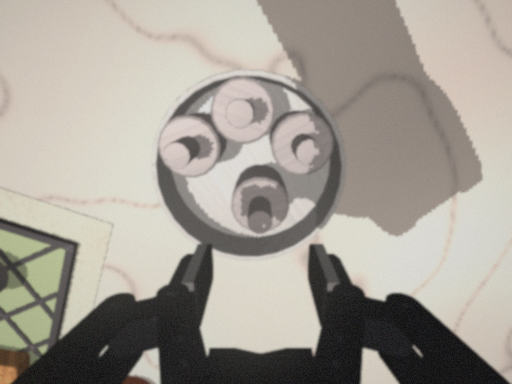

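```bash
python3 -m jog '[{"linear":[0,0,0],"rotation":[0,0,0],"grip":0.6},{"linear":[0,0,0],"rotation":[0,0,0],"grip":0.6}]'; python3 - <<'E'
from h import *
im=env.get_image("wrist"); cv2.imwrite("pics/w3.png",cv2.convertScaleAbs(im["pixels"][:,:,::-1],alpha=1.6))
a=im["pixels"][:,:,::-1]
cv2.imwrite("pics/w3z.png",cv2.convertScaleAbs(cv2.resize(a[60:260,150:350],None,fx=3,fy=3,interpolation=cv2.INTER_CUBIC),alpha=1.6))
s=env.read_state();print(s["position"],s["orientation"],s["clock"])
np.savez("w3.npz",**im); print(proj(im,s["position"]),proj(im,[.5217,.1967,.094]),im["pose"][:3,3])
E
```

```text
clock: 2.23
position: [0.5241, 0.1975, 0.143]
orientation: [0.501, 3.099, 0.003]
ft_force: [0.4, 0.1, -0.1]
width: 0.599
[0.52401053 0.1973185  0.14272576] [5.01333564e-01 3.09960769e+00 2.48906703e-03] 2.2833
[262.00551249 255.42035505] [259.6007238  217.98701799] [0.4462068  0.22173508 0.28554537]
```

View pics/w3z.png

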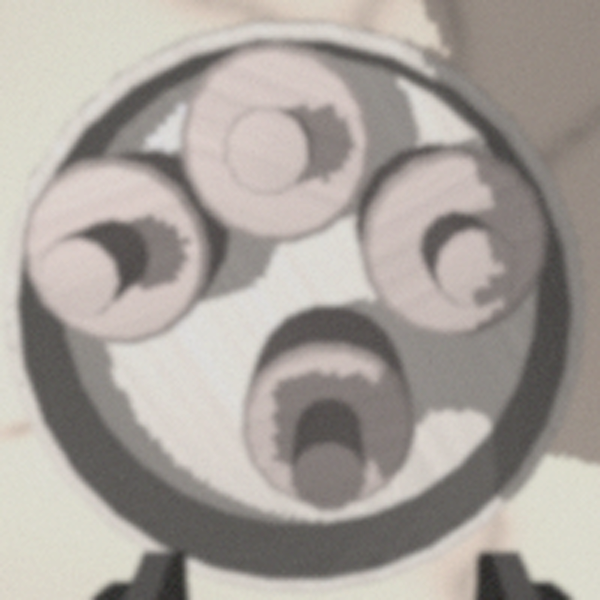

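```bash
cat > m.py <<'E'
from h import *
from scipy.optimize import least_squares
def meas(im,f,ox,oy,sets,pat=None):
    c=lambda u,v:(ox+(u+.5)/f-.5,oy+(v+.5)/f-.5)
    for z,d in sets:
        t={n:ray(im,*c(*p),z) for n,p in d.items()}
        for n in t: print(n,t[n].round(4))
        if pat:
            P=np.array([t[n][:2] for n in pat]);an=np.radians([pat[n] for n in pat])
            fn=lambda x:(x[:2]+51e-3*np.c_[np.cos(x[2]+an),np.sin(x[2]+an)]-P).ravel()
            r=least_squares(fn,[.4985,.195,2.85]);print("fit",r.x[:2].round(4),np.degrees(r.x[2]).round(1),r.fun.round(4))
    return c
E
python3 - <<'E'
from m import *
im=np.load("w3.npz")
c=meas(im,3,150,60,[(.094,dict(A=(78,279),B=(267,150),C=(475,269),D=(330,475))),(.060,dict(A=(118,250),B=(277,142),C=(454,240),D=(329,424)))],dict(A=60,B=0,C=-60))
rim=[ray(im,*c(u,v),.045) for u,v in [(22,290),(70,145),(165,60),(280,22),(430,62),(535,165),(570,290),(545,420),(490,500),(300,577),(150,530),(60,430)]]
print(circ(rim))
s=env.read_state();print(toolshift(s,[.5217,.197,.14]))
E
```

```text
A [0.4605 0.1591 0.094 ]
B [0.4481 0.2073 0.094 ]
C [0.4857 0.242  0.094 ]
D [0.5217 0.1967 0.094 ]
fit [0.4973 0.193 ] 163.3 [-0.0003 -0.001   0.0004  0.0004 -0.0001  0.0007]
A [0.4594 0.1606 0.06  ]
B [0.4474 0.2077 0.06  ]
C [0.4839 0.2424 0.06  ]
D [0.5209 0.1968 0.06  ]
fit [0.4962 0.194 ] 163.6 [-0.0002 -0.0018 -0.0001  0.0007  0.0003  0.0011]
(array([0.49601598, 0.19585889]), np.float64(0.07688160272376589))
[ 2.1 -1.   2.7]
```

```bash
python3 -m jog '[{"linear":[2,-0.7,20],"rotation":[0,0,0],"grip":0.6},{"linear":[2,-0.7,45],"rotation":[0,0,0],"grip":0.6},{"linear":[2,-0.7,65],"rotation":[0,0,0],"grip":0.6},{"linear":[2,-0.7,75],"rotation":[0,0,0],"grip":0.6},{"linear":[2,-0.7,77],"rotation":[0,0,0],"grip":0.6}]' 60;python3 -m jog '[{"linear":[0,0,0],"rotation":[0,0,0],"grip":0.6},{"linear":[0,0,0],"rotation":[0,0,0],"grip":0.6}]'; python3 - <<'E'
from h import *
im=env.get_image("wrist"); cv2.imwrite("pics/w4.png",cv2.convertScaleAbs(im["pixels"][:,:,::-1],alpha=1.6))
s=env.read_state();print(s["position"],s["orientation"],s["clock"])
E
```

```text
clock: 2.7
position: [0.5205, 0.1965, 0.0631]
orientation: [-0.501, -3.099, 0.002]
ft_force: [-0.2, -0.5, 0.0]
width: 0.602
clock: 2.87
position: [0.5221, 0.1972, 0.0656]
orientation: [0.502, 3.1, 0.002]
ft_force: [0.1, 0.1, 0.6]
width: 0.599
[0.52215188 0.19719393 0.06575076] [5.01663872e-01 3.09954382e+00 2.22424762e-03] 2.9167
```

View pics/w4.png

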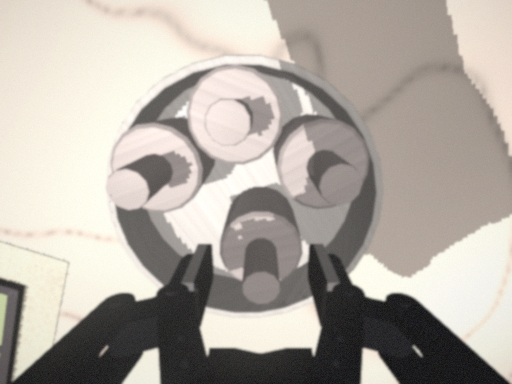

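```bash
python3 -m jog '[{"linear":[0,0,0],"rotation":[0,0,0],"grip":0.3},{"linear":[0,0,0],"rotation":[0,0,0],"grip":0.15},{"linear":[0,0,0],"rotation":[0,0,0],"grip":0.05},{"linear":[0,0,0],"rotation":[0,0,0],"grip":0.05},{"linear":[0,0,0],"rotation":[0,0,0],"grip":0.05}]' 60;python3 -m jog '[{"linear":[0,0,0],"rotation":[0,0,0],"grip":0.05},{"linear":[0,0,-6],"rotation":[0,0,0],"grip":0.05},{"linear":[0,0,-12],"rotation":[0,0,0],"grip":0.05},{"linear":[0,0,-12],"rotation":[0,0,0],"grip":0.05}, {"linear":[0,0,-12],"rotation":[0,0,0],"grip":0.05}]'; python3 - <<'E'
from h import *
im=env.get_image("wrist"); cv2.imwrite("pics/w5.png",cv2.convertScaleAbs(im["pixels"][:,:,::-1],alpha=1.6))
s=env.read_state();print(s["position"],s["orientation"],s["clock"],s["ft_force"])
E
```

```text
clock: 3.33
position: [0.5217, 0.1972, 0.065]
orientation: [0.501, 3.1, 0.002]
ft_force: [-0.3, -0.1, 5.7]
width: 0.187
clock: 3.75
position: [0.5213, 0.1968, 0.0765]
orientation: [0.502, 3.101, 0.0]
ft_force: [-0.0, -0.2, -3.7]
width: 0.189
[0.52107835 0.19674058 0.07621123] [-5.01738209e-01 -3.10107494e+00  5.21711132e-05] 3.8 [-0.43547129  0.07868903 -3.61553808]
```

View pics/w5.png

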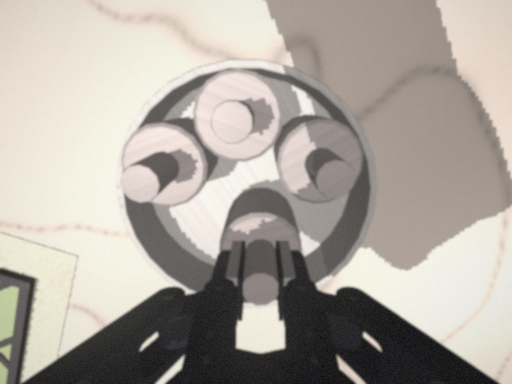

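```bash
python3 -m jog '[{"linear":[-0.8,12,0],"rotation":[0,0,0],"grip":0.05},{"linear":[-1.8,24,0],"rotation":[0,0,0],"grip":0.05},{"linear":[-2.4,32,0],"rotation":[0,0,0],"grip":0.05},{"linear":[-2.4,35,0],"rotation":[0,0,0],"grip":0.05}, {"linear":[-2.4,35,0],"rotation":[0,0,0],"grip":0.05}]' ;python3 -m jog '[{"linear":[0,0,0],"rotation":[0,0,0],"grip":0.05},{"linear":[0,0,0],"rotation":[0,0,0],"grip":0.05}]'; python3 - <<'E'
from h import *
im=env.get_image("wrist"); cv2.imwrite("pics/w6.png",cv2.convertScaleAbs(im["pixels"][:,:,::-1],alpha=1.6))
np.savez("w6.npz",**im)
s=env.read_state();print(s["position"],s["orientation"],s["clock"],s["ft_force"]);print(toolshift(s,[.5345,.2292,.0656]))
im=env.get_image("scene"); np.savez("s6.npz",**im);cv2.imwrite("pics/s6.png",cv2.convertScaleAbs(cv2.resize(im["pixels"][140:220,290:370,::-1],None,fx=7,fy=7,interpolation=cv2.INTER_CUBIC),alpha=1.6))
E
```

```text
clock: 4.22
position: [0.5345, 0.2305, 0.0759]
orientation: [-0.499, -3.101, 0.0]
ft_force: [-0.7, -0.4, -4.1]
width: 0.192
clock: 4.38
position: [0.5345, 0.2288, 0.0761]
orientation: [-0.502, -3.101, 0.001]
ft_force: [0.5, -0.4, -2.9]
width: 0.191
[0.53451664 0.22874571 0.07621977] [-5.02585107e-01 -3.10104718e+00  3.35226223e-04] 4.4333 [ 0.30928087  0.34745781 -3.34209547]
[ 0.2  0.4 10.6]
```

View pics/w6.png

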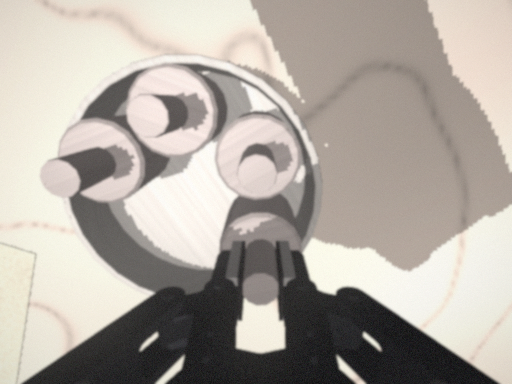

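View pics/s6.png

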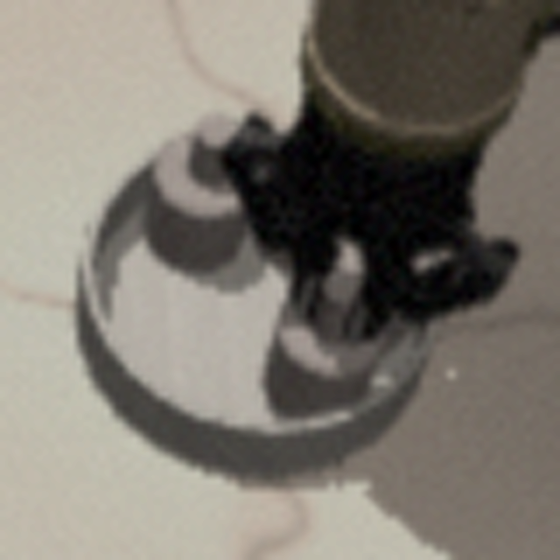

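```bash
python3 -m jog '[{"linear":[0.2,0.4,4],"rotation":[0,0,0],"grip":0.05},{"linear":[0.2,0.4,7],"rotation":[0,0,0],"grip":0.05},{"linear":[0.2,0.4,9],"rotation":[0,0,0],"grip":0.05},{"linear":[0.2,0.4,10],"rotation":[0,0,0],"grip":0.05}, {"linear":[0.2,0.4,10.5],"rotation":[0,0,0],"grip":0.05}]' ;python3 -m jog '[{"linear":[0,0,0],"rotation":[0,0,0],"grip":0.05},{"linear":[0,0,0],"rotation":[0,0,0],"grip":0.05}]'
```

```text
clock: 4.9
position: [0.5343, 0.2296, 0.0655]
orientation: [-0.502, -3.101, 0.0]
ft_force: [0.3, -0.4, -4.8]
width: 0.187
clock: 5.07
position: [0.5345, 0.2297, 0.0659]
orientation: [0.502, 3.101, 0.0]
ft_force: [-0.0, -0.3, -2.5]
width: 0.19
```

```bash
python3 -m jog '[{"linear":[0,0,0.7],"rotation":[0,0,0],"grip":0.05},{"linear":[0,0,1.2],"rotation":[0,0,0],"grip":0.05},{"linear":[0,0,1.2],"rotation":[0,0,0],"grip":0.05}]'
```

```text
clock: 5.32
position: [0.5347, 0.2298, 0.0651]
orientation: [0.502, 3.101, 0.001]
ft_force: [-0.6, -0.5, 1.5]
width: 0.19
```

```bash
python3 -m jog '[{"linear":[0,0,0],"rotation":[0,0,0],"grip":0.25},{"linear":[0,0,0],"rotation":[0,0,0],"grip":0.4},{"linear":[0,0,0],"rotation":[0,0,0],"grip":0.5},{"linear":[0,0,-15],"rotation":[0,0,0],"grip":0.5},{"linear":[0,0,-40],"rotation":[0,0,0],"grip":0.5}]'; python3 -m jog '[{"linear":[0,0,-30],"rotation":[0,0,0],"grip":0.5},{"linear":[0,0,-45],"rotation":[0,0,0],"grip":0.5},{"linear":[0,0,-45],"rotation":[0,0,0],"grip":0.5},{"linear":[0,0,-45],"rotation":[0,0,0],"grip":0.5},{"linear":[0,0,-45],"rotation":[0,0,0],"grip":0.5}]';python3 - <<'E'
from h import *
im=env.get_image("wrist"); cv2.imwrite("pics/w7.png",cv2.convertScaleAbs(im["pixels"][:,:,::-1],alpha=1.6))
np.savez("w7.npz",**im)
a=im["pixels"][:,:,::-1]
cv2.imwrite("pics/w7z.png",cv2.convertScaleAbs(cv2.resize(a[60:260,120:320],None,fx=3,fy=3,interpolation=cv2.INTER_CUBIC),alpha=1.6))
s=env.read_state();print(s["position"],s["orientation"],s["clock"],s["ft_force"]);print(toolshift(s,[.5345,.2292,.0656]))
E
```

```text
clock: 5.73
position: [0.5329, 0.229, 0.1027]
orientation: [-0.501, -3.098, 0.005]
ft_force: [-0.2, -0.0, -0.1]
width: 0.502
clock: 6.15
position: [0.534, 0.2296, 0.1487]
orientation: [-0.501, -3.1, 0.001]
ft_force: [0.2, 0.7, -0.3]
width: 0.502
[0.53385921 0.22946638 0.14836276] [-5.01405573e-01 -3.09989226e+00  1.64291030e-03] 6.2 [-0.11143411  0.03085758 -0.77100737]
[-0.8  0.1 82.8]
```

View pics/w7z.png

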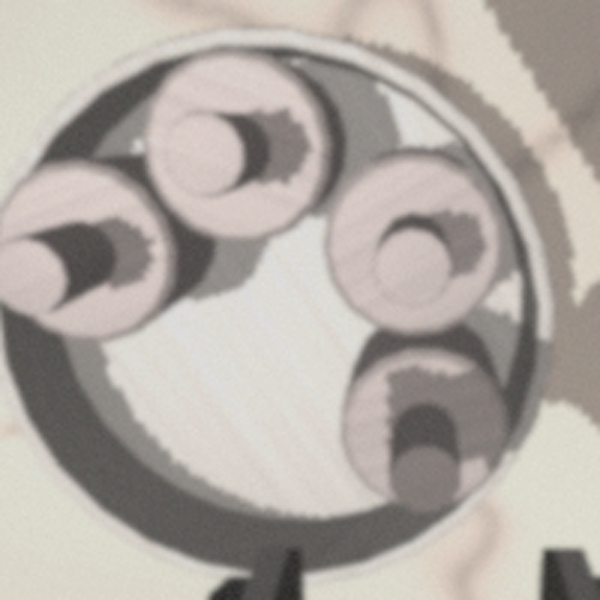

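```bash
python3 - <<'E'
from m import *
im=np.load("w7.npz")
c=meas(im,3,120,60,[(.094,dict(A=(27,277),B=(205,154),C=(413,267),D=(425,477))),(.060,dict(A=(86,250),B=(239,146),C=(412,243),D=(426,430)))],dict(A=60,B=0,C=-60,D=-120))
rim=[ray(im,*c(u,v),.045) for u,v in [(20,210),(60,140),(160,55),(250,30),(370,50),(480,130),(540,230),(540,400),(300,570),(150,535),(60,440)]]
print(circ(rim))
s=env.read_state();print(toolshift(s,[.5233,-.1107,.18]))
E
```

```text
A [0.4603 0.1592 0.094 ]
B [0.4483 0.2076 0.094 ]
C [0.4855 0.2424 0.094 ]
D [0.5346 0.229  0.094 ]
fit [0.4974 0.1935] 163.5 [ 0.0001 -0.0008  0.0001  0.0004 -0.      0.0007 -0.0002 -0.0003]
A [0.4594 0.1607 0.06  ]
B [0.4478 0.2084 0.06  ]
C [0.4844 0.2421 0.06  ]
D [0.5346 0.2294 0.06  ]
fit [0.4967 0.194 ] 163.1 [ 0.0001 -0.0015  0.0001  0.0004  0.0006  0.0016 -0.0008 -0.0005]
(array([0.49739398, 0.1986676 ]), np.float64(0.0776502183418425))
[ -97.2 -326.2  -31.3]
```

```bash
python3 -m jog '[{"linear":[-6,-20,-10],"rotation":[0,0,0],"grip":0.6},{"linear":[-16,-54,-20],"rotation":[0,0,0],"grip":0.6},{"linear":[-26,-88,-30],"rotation":[0,0,0],"grip":0.6},{"linear":[-36,-122,-30],"rotation":[0,0,0],"grip":0.6},{"linear":[-46,-156,-30],"rotation":[0,0,0],"grip":0.6}]'; python3 -m jog '[{"linear":[-10,-35,0],"rotation":[0,0,0],"grip":0.6},{"linear":[-20,-70,0],"rotation":[0,0,0],"grip":0.6},{"linear":[-30,-105,0],"rotation":[0,0,0],"grip":0.6},{"linear":[-41,-135,10],"rotation":[0,0,0],"grip":0.6},{"linear":[-48,-160,25],"rotation":[0,0,0],"grip":0.6}]';python3 -m jog '[{"linear":[-2,-7,10],"rotation":[0,0,0],"grip":0.6},{"linear":[-3,-10,15],"rotation":[0,0,0],"grip":0.6},{"linear":[-3,-10,15],"rotation":[0,0,0],"grip":0.6},{"linear":[-3,-10,15],"rotation":[0,0,0],"grip":0.6},{"linear":[-3,-10,15],"rotation":[0,0,0],"grip":0.6}]';python3 - <<'E'
from h import *
im=env.get_image("wrist"); cv2.imwrite("pics/w8.png",cv2.convertScaleAbs(im["pixels"][:,:,::-1],alpha=1.6))
np.savez("w8.npz",**im)
s=env.read_state();print(s["position"],s["orientation"],s["clock"],s["joint_pos"].round(2))
E
```

```text
clock: 6.62
position: [0.5285, 0.0656, 0.1791]
orientation: [-0.501, -3.101, 0.0]
ft_force: [1.3, -0.0, -0.9]
width: 0.599
clock: 7.03
position: [0.5241, -0.1028, 0.1546]
orientation: [0.505, 3.099, -0.0]
ft_force: [1.0, 0.4, -0.7]
width: 0.603
clock: 7.45
position: [0.5243, -0.1086, 0.1399]
orientation: [0.498, 3.102, 0.001]
ft_force: [0.1, 0.5, 1.0]
width: 0.6
[ 0.52435181 -0.10872869  0.14006701] [4.98114354e-01 3.10116474e+00 8.86236629e-04] 7.5 [-0.31  0.22  0.49  1.84 -0.11  1.11  1.47]
```

View pics/w8.png

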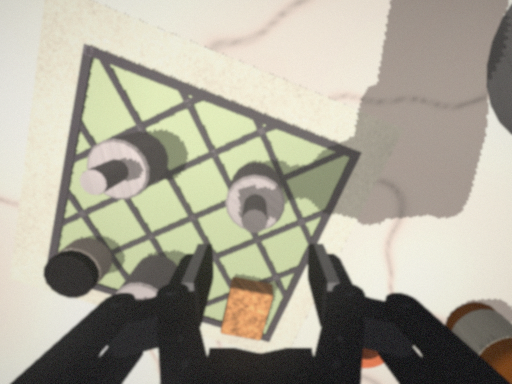

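```bash
python3 - <<'E'
from h import *
im=np.load("w8.npz")
a=im["pixels"][:,:,::-1]
cv2.imwrite("pics/w8z.png",cv2.convertScaleAbs(cv2.resize(a[150:250,190:320],None,fx=5,fy=5,interpolation=cv2.INTER_CUBIC),alpha=1.6))
for u,v,z in [(255,217,.097),(257,201,.063),(93,182,.097)]: print(ray(im,u,v,z))
s=env.read_state();print(toolshift(s,ray(im,255,217,.097)))
E
```

```text
[ 0.51767784 -0.11133991  0.097     ]
[ 0.51824547 -0.11044127  0.063     ]
[ 0.46103554 -0.20431349  0.097     ]
[ 5.5 -4.6 43.1]
```

View pics/w8z.png

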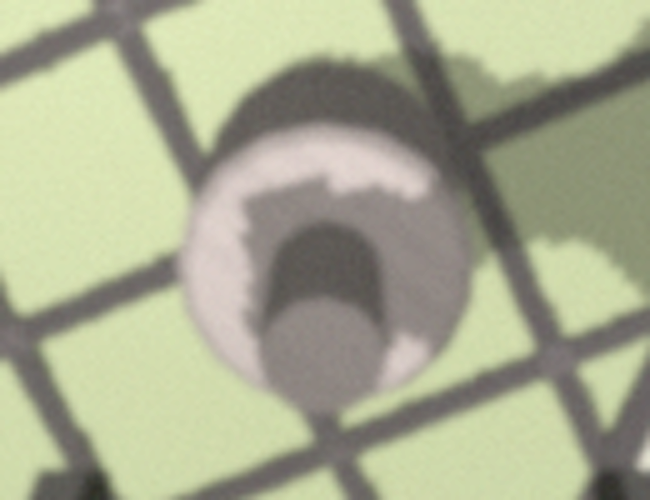

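```bash
python3 - <<'E'
from h import *
im=np.load("w8.npz")
for u,v,z in [(254.2,220.2,.097),(254.6,202.6,.063)]: print(ray(im,u,v,z))
s=env.read_state();print(s["position"],toolshift(s,ray(im,254.2,220.2,.097)))
E
```

```text
[ 0.51974583 -0.11261066  0.097     ]
[ 0.51892524 -0.11267505  0.063     ]
[ 0.52435181 -0.10872869  0.14006701] [ 3.2 -5.2 43.1]
```

```bash
python3 -m jog '[{"linear":[3.2,-5,18],"rotation":[0,0,0],"grip":0.6},{"linear":[3.2,-5,42],"rotation":[0,0,0],"grip":0.6},{"linear":[3.2,-5,60],"rotation":[0,0,0],"grip":0.6},{"linear":[3.2,-5,69],"rotation":[0,0,0],"grip":0.6},{"linear":[3.2,-5,71.5],"rotation":[0,0,0],"grip":0.6}]' 60;python3 -m jog '[{"linear":[0,0,0],"rotation":[0,0,0],"grip":0.6},{"linear":[0,0,0],"rotation":[0,0,0],"grip":0.6}]'; python3 - <<'E'
from h import *
im=env.get_image("wrist"); cv2.imwrite("pics/w9.png",cv2.convertScaleAbs(im["pixels"][:,:,::-1],alpha=1.6))
s=env.read_state();print(s["position"],s["orientation"],s["clock"])
E
```

```text
clock: 7.92
position: [0.5186, -0.1131, 0.067]
orientation: [-0.5, -3.1, 0.0]
ft_force: [-0.7, 0.1, -0.5]
width: 0.603
clock: 8.08
position: [0.5199, -0.1138, 0.0691]
orientation: [0.501, 3.1, 0.0]
ft_force: [0.4, 0.0, -1.0]
width: 0.601
[ 0.52003927 -0.11389756  0.0692958 ] [5.01023213e-01 3.09949949e+00 6.08618612e-04] 8.1333
```

View pics/w9.png

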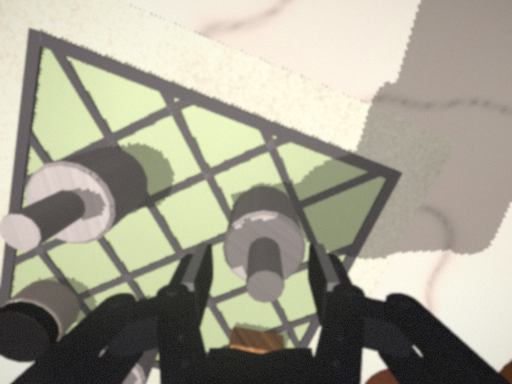

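```bash
python3 -m jog '[{"linear":[0,2,0.5],"rotation":[0,0,0],"grip":0.5},{"linear":[0,2,0.5],"rotation":[0,0,0],"grip":0.3},{"linear":[0,2,0.5],"rotation":[0,0,0],"grip":0.15},{"linear":[0,2,0.5],"rotation":[0,0,0],"grip":0.05},{"linear":[0,2,0.5],"rotation":[0,0,0],"grip":0.05}]' 60;python3 -m jog '[{"linear":[0,0,0],"rotation":[0,0,0],"grip":0.05},{"linear":[0,0,0],"rotation":[0,0,0],"grip":0.05}]';python3 -m jog '[{"linear":[0,0,-3],"rotation":[0,0,0],"grip":0.05},{"linear":[0,0,-8],"rotation":[0,0,0],"grip":0.05},{"linear":[0,0,-15],"rotation":[0,0,0],"grip":0.05},{"linear":[0,0,-30],"rotation":[0,0,0],"grip":0.05}, {"linear":[0,0,-55],"rotation":[0,0,0],"grip":0.05}]'
```

```text
clock: 8.55
position: [0.5202, -0.1118, 0.0682]
orientation: [0.501, 3.1, 0.001]
ft_force: [-1.0, 2.3, 6.4]
width: 0.19
clock: 8.72
position: [0.5202, -0.1118, 0.0682]
orientation: [0.501, 3.1, 0.001]
ft_force: [-1.5, 1.5, 6.3]
width: 0.191
clock: 9.13
position: [0.518, -0.112, 0.1215]
orientation: [-0.501, -3.097, 0.001]
ft_force: [-0.2, -0.5, -4.1]
width: 0.193
```

```bash
python3 -m jog '[{"linear":[4,16,-12],"rotation":[0,0,0],"grip":0.05},{"linear":[11,46,-22],"rotation":[0,0,0],"grip":0.05},{"linear":[19,79,-25],"rotation":[0,0,0],"grip":0.05},{"linear":[27,113,-25],"rotation":[0,0,0],"grip":0.05},{"linear":[35,147,-25],"rotation":[0,0,0],"grip":0.05}]';python3 -m jog '[{"linear":[8,35,0],"rotation":[0,0,0],"grip":0.05},{"linear":[16,69,0],"rotation":[0,0,0],"grip":0.05},{"linear":[23,100,0],"rotation":[0,0,0],"grip":0.05},{"linear":[29,125,0],"rotation":[0,0,0],"grip":0.05},{"linear":[32,137,0],"rotation":[0,0,0],"grip":0.05}]';python3 -m jog '[{"linear":[0,0,0],"rotation":[0,0,0],"grip":0.05},{"linear":[0,0,0],"rotation":[0,0,0],"grip":0.05},{"linear":[0,0,0],"rotation":[0,0,0],"grip":0.05},{"linear":[0,0,0],"rotation":[0,0,0],"grip":0.05}]'; python3 - <<'E'
from h import *
im=env.get_image("wrist"); cv2.imwrite("pics/w10.png",cv2.convertScaleAbs(im["pixels"][:,:,::-1],alpha=1.6))
np.savez("w10.npz",**im)
s=env.read_state();print(s["position"],s["orientation"],s["clock"],s["ft_force"]);print(toolshift(s,[.5463,.1796,.0656]))
E
```

```text
clock: 9.55
position: [0.5329, 0.0397, 0.1485]
orientation: [0.503, 3.1, 0.001]
ft_force: [0.4, -0.1, -4.6]
width: 0.193
clock: 9.97
position: [0.5451, 0.1829, 0.1477]
orientation: [-0.495, -3.102, -0.002]
ft_force: [0.5, 1.2, -3.4]
width: 0.19
clock: 10.3
position: [0.5459, 0.1767, 0.1478]
orientation: [0.505, 3.101, -0.001]
ft_force: [-0.7, -0.3, -3.8]
width: 0.191
[0.54592675 0.17694011 0.14777712] [ 5.05113696e-01  3.10055243e+00 -4.64023477e-04] 10.35 [ 0.09206728  0.21763918 -4.60612928]
[ 0.5  2.7 82.2]
```

View pics/w10.png

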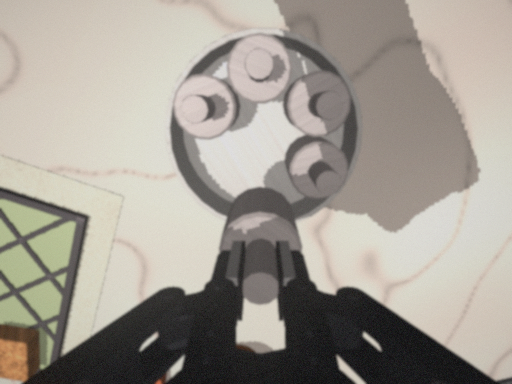

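```bash
python3 -m jog '[{"linear":[0.4,2.7,8],"rotation":[0,0,0],"grip":0.05},{"linear":[0.4,2.7,20],"rotation":[0,0,0],"grip":0.05},{"linear":[0.4,2.7,27],"rotation":[0,0,0],"grip":0.05},{"linear":[0.4,2.7,28],"rotation":[0,0,0],"grip":0.05},{"linear":[0.4,2.7,28],"rotation":[0,0,0],"grip":0.05}]';python3 -m jog '[{"linear":[0,0,0],"rotation":[0,0,0],"grip":0.05},{"linear":[0,0,0],"rotation":[0,0,0],"grip":0.05}]'; python3 - <<'E'
from h import *
im=env.get_image("wrist"); cv2.imwrite("pics/w11.png",cv2.convertScaleAbs(im["pixels"][:,:,::-1],alpha=1.6))
np.savez("w11.npz",**im)
s=env.read_state();print(s["position"],s["orientation"],s["clock"],s["ft_force"]);print(toolshift(s,[.5463,.1796,.0656]))
E
```

```text
clock: 10.77
position: [0.5456, 0.1809, 0.1184]
orientation: [-0.502, -3.1, 0.002]
ft_force: [0.0, -0.4, -4.5]
width: 0.189
clock: 10.93
position: [0.5464, 0.1813, 0.1199]
orientation: [0.502, 3.101, 0.001]
ft_force: [-1.8, 0.9, -3.2]
width: 0.19
[0.5464895  0.18130948 0.1200275 ] [5.01727082e-01 3.10064461e+00 7.37804350e-04] 10.9833 [ 0.47765086  0.07674708 -4.06421225]
[-0.3 -1.7 54.4]
```

View pics/w11.png

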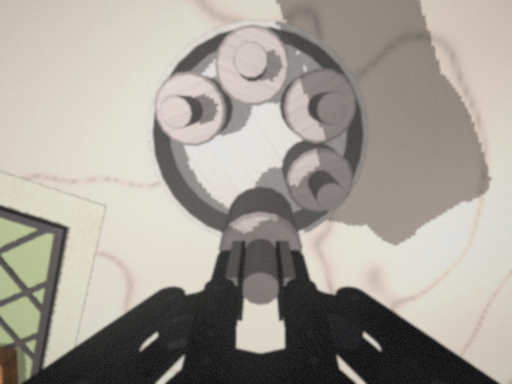

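```bash
python3 -m jog '[{"linear":[-0.2,-1.6,0],"rotation":[0,0,0],"grip":0.05},{"linear":[-0.2,-1.6,5],"rotation":[0,0,0],"grip":0.05},{"linear":[-0.2,-1.6,9],"rotation":[0,0,0],"grip":0.05},{"linear":[-0.2,-1.6,9],"rotation":[0,0,0],"grip":0.05},{"linear":[-0.2,-1.6,9],"rotation":[0,0,0],"grip":0.05}]'; python3 - <<'E'
from h import *
s=env.read_state();print(s["position"],s["orientation"],s["clock"],s["ft_force"]);print(toolshift(s,[.5463,.1796,.0656]))
E
```

```text
clock: 11.4
position: [0.5456, 0.1796, 0.1101]
orientation: [-0.502, -3.101, 0.001]
ft_force: [-0.2, 0.3, -4.0]
width: 0.189
[0.5455555  0.17956721 0.11011812] [-5.01595916e-01 -3.10050357e+00  7.07655780e-04] 11.4 [-0.24817206  0.28124641 -4.00807776]
[-0.7  0.3 44.5]
```

```bash
python3 -m jog '[{"linear":[-0.3,0.2,9],"rotation":[0,0,0],"grip":0.05},{"linear":[-0.3,0.2,20],"rotation":[0,0,0],"grip":0.05},{"linear":[-0.3,0.2,29],"rotation":[0,0,0],"grip":0.05},{"linear":[-0.3,0.2,33],"rotation":[0,0,0],"grip":0.05},{"linear":[-0.3,0.2,34],"rotation":[0,0,0],"grip":0.05}]';python3 -m jog '[{"linear":[0,0,0],"rotation":[0,0,0],"grip":0.05},{"linear":[0,0,0],"rotation":[0,0,0],"grip":0.05}]'; python3 - <<'E'
from h import *
im=env.get_image("wrist"); cv2.imwrite("pics/w12.png",cv2.convertScaleAbs(im["pixels"][:,:,::-1],alpha=1.6))
s=env.read_state();print(s["position"],s["orientation"],s["clock"],s["ft_force"]);print(toolshift(s,[.5463,.1796,.0653]))
E
```

```text
clock: 11.82
position: [0.5454, 0.1794, 0.0749]
orientation: [-0.501, -3.099, 0.002]
ft_force: [-0.7, -0.8, -3.6]
width: 0.189
clock: 11.98
position: [0.5465, 0.1798, 0.0768]
orientation: [0.502, 3.101, 0.0]
ft_force: [0.6, 0.2, -3.6]
width: 0.192
[0.54656483 0.17982427 0.07700024] [5.01785675e-01 3.10064909e+00 6.91527109e-04] 12.0333 [ 0.68487652 -0.36122852 -3.30009148]
[ 0.2 -0.3 11.7]
```

View pics/w12.png

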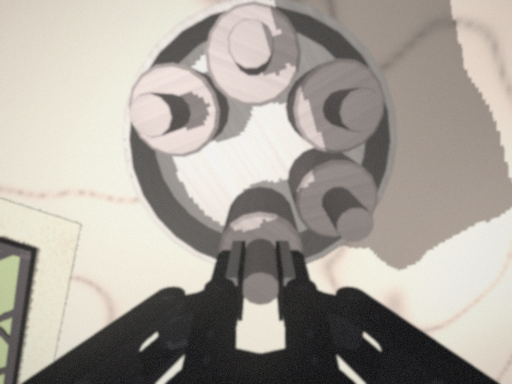

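```bash
python3 -m jog '[{"linear":[0,0,4],"rotation":[0,0,0],"grip":0.05},{"linear":[0,0,8],"rotation":[0,0,0],"grip":0.05},{"linear":[0,0,10],"rotation":[0,0,0],"grip":0.05},{"linear":[0,0,11],"rotation":[0,0,0],"grip":0.05},{"linear":[0,0,11.3],"rotation":[0,0,0],"grip":0.05}]';python3 -m jog '[{"linear":[0,0,0],"rotation":[0,0,0],"grip":0.05},{"linear":[0,0,0.5],"rotation":[0,0,0],"grip":0.05}]'; python3 -m jog '[{"linear":[0,0,0.4],"rotation":[0,0,0],"grip":0.05},{"linear":[0,0,0.4],"rotation":[0,0,0],"grip":0.05}]'
```

```text
clock: 12.45
position: [0.5462, 0.1797, 0.0653]
orientation: [-0.502, -3.101, -0.0]
ft_force: [-1.6, -1.3, -0.8]
width: 0.189
clock: 12.62
position: [0.5464, 0.1798, 0.0652]
orientation: [0.502, 3.101, 0.0]
ft_force: [-2.7, -1.2, 5.7]
width: 0.19
clock: 12.78
position: [0.5466, 0.1798, 0.0653]
orientation: [0.502, 3.101, 0.001]
ft_force: [-2.7, -1.1, 4.8]
width: 0.187
```

On the floor. Release and rise, then look.

```bash
python3 -m jog '[{"linear":[0,0,0],"rotation":[0,0,0],"grip":0.25},{"linear":[0,0,0],"rotation":[0,0,0],"grip":0.4},{"linear":[0,0,0],"rotation":[0,0,0],"grip":0.5},{"linear":[0,0,-15],"rotation":[0,0,0],"grip":0.5},{"linear":[0,0,-40],"rotation":[0,0,0],"grip":0.5}]'; python3 -m jog '[{"linear":[0,0,-30],"rotation":[0,0,0],"grip":0.5},{"linear":[0,0,-45],"rotation":[0,0,0],"grip":0.5},{"linear":[0,0,-45],"rotation":[0,0,0],"grip":0.5},{"linear":[0,0,-45],"rotation":[0,0,0],"grip":0.5},{"linear":[0,0,-45],"rotation":[0,0,0],"grip":0.5}]';python3 - <<'E'
from h import *
im=env.get_image("wrist"); 
np.savez("w13.npz",**im)
a=im["pixels"][:,:,::-1]
cv2.imwrite("pics/w13z.png",cv2.convertScaleAbs(cv2.resize(a[40:240,140:340],None,fx=3,fy=3,interpolation=cv2.INTER_CUBIC),alpha=1.6))
s=env.read_state();print(s["position"],s["orientation"],s["clock"],s["ft_force"])
E
```

```text
clock: 13.2
position: [0.5447, 0.1792, 0.1025]
orientation: [-0.501, -3.098, 0.004]
ft_force: [0.7, -0.0, 0.1]
width: 0.497
clock: 13.62
position: [0.5458, 0.1797, 0.1485]
orientation: [-0.501, -3.1, 0.001]
ft_force: [-0.8, -0.1, -0.7]
width: 0.496
[0.54559086 0.1795673  0.14815743] [-5.01324218e-01 -3.09982675e+00  1.54513627e-03] 13.6667 [-0.70037336  0.31842668 -0.47800679]
```

View pics/w13z.png

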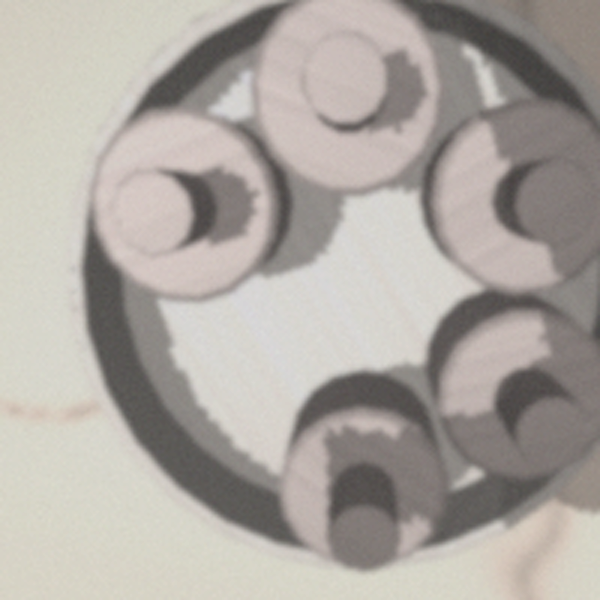

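```bash
python3 - <<'E'
from m import *
im=np.load("w13.npz")
c=meas(im,3,140,40,[(.094,dict(A=(151,211),B=(345,79),C=(556,200),D=(554,434),E=(363,537)))],dict(A=60,B=0,C=-60,D=-120,E=180))
s=env.read_state();print(toolshift(s,[.461,-.2038,.145]))
E
```

```text
A [0.4599 0.1592 0.094 ]
B [0.4484 0.2071 0.094 ]
C [0.4851 0.2424 0.094 ]
D [0.5355 0.229  0.094 ]
E [0.5461 0.1787 0.094 ]
fit [0.4974 0.1933] 163.4 [ 0.0004 -0.0009  0.0001  0.0008  0.0004  0.0006 -0.0011 -0.0006  0.0001
  0.0001]
[ -40.6 -390.5    3.6]
```

```bash
python3 -m jog '[{"linear":[-2,-20,-8],"rotation":[0,0,0],"grip":0.6},{"linear":[-6,-54,-15],"rotation":[0,0,0],"grip":0.6},{"linear":[-9,-89,-15],"rotation":[0,0,0],"grip":0.6},{"linear":[-13,-125,-15],"rotation":[0,0,0],"grip":0.6},{"linear":[-17,-161,-15],"rotation":[0,0,0],"grip":0.6}]'; python3 -m jog '[{"linear":[-4,-36,0],"rotation":[0,0,0],"grip":0.6},{"linear":[-8,-72,0],"rotation":[0,0,0],"grip":0.6},{"linear":[-11,-108,0],"rotation":[0,0,0],"grip":0.6},{"linear":[-15,-144,0],"rotation":[0,0,0],"grip":0.6},{"linear":[-19,-180,4],"rotation":[0,0,0],"grip":0.6}]';python3 -m jog '[{"linear":[-3,-29,6],"rotation":[0,0,0],"grip":0.6},{"linear":[-4.5,-44,14],"rotation":[0,0,0],"grip":0.6},{"linear":[-5,-49,17],"rotation":[0,0,0],"grip":0.6},{"linear":[-5,-49.5,17],"rotation":[0,0,0],"grip":0.6},{"linear":[-5,-49.5,17],"rotation":[0,0,0],"grip":0.6}]';python3 -m jog '[{"linear":[0,0,0],"rotation":[0,0,0],"grip":0.6},{"linear":[0,0,0],"rotation":[0,0,0],"grip":0.6}]'; python3 - <<'E'
from h import *
im=env.get_image("wrist"); cv2.imwrite("pics/w14.png",cv2.convertScaleAbs(im["pixels"][:,:,::-1],alpha=1.6))
np.savez("w14.npz",**im)
a=im["pixels"][:,:,::-1]
cv2.imwrite("pics/w14z.png",cv2.convertScaleAbs(cv2.resize(a[150:250,190:320],None,fx=5,fy=5,interpolation=cv2.INTER_CUBIC),alpha=1.6))
s=env.read_state();print(s["position"],s["orientation"],s["clock"],s["joint_pos"].round(2))
E
```

```text
clock: 14.08
position: [0.5104, 0.0201, 0.1633]
orientation: [-0.501, -3.1, 0.001]
ft_force: [1.4, -0.6, 0.1]
width: 0.596
clock: 14.5
position: [0.472, -0.1568, 0.16]
orientation: [-0.502, -3.101, -0.0]
ft_force: [1.0, 0.4, 0.1]
width: 0.598
clock: 14.92
position: [0.462, -0.2027, 0.1429]
orientation: [-0.5, -3.1, -0.0]
ft_force: [0.3, 0.5, -0.3]
width: 0.602
clock: 15.08
position: [0.4627, -0.2024, 0.1435]
orientation: [0.498, 3.102, 0.001]
ft_force: [-1.0, -0.1, -0.4]
width: 0.595
[ 0.46259048 -0.2025462   0.14357066] [4.98511285e-01 3.10149932e+00 5.31886049e-04] 15.1333 [-0.23  0.14  0.6   1.91 -0.09  1.11  1.66]
```

View pics/w14.png

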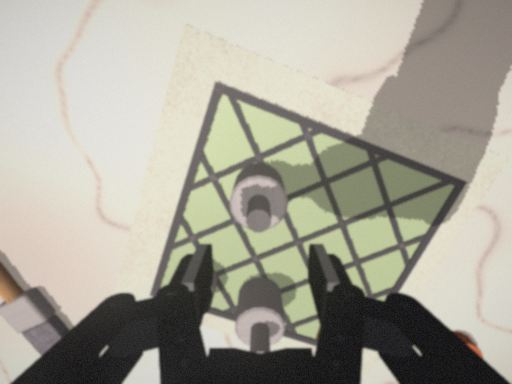

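View pics/w14z.png

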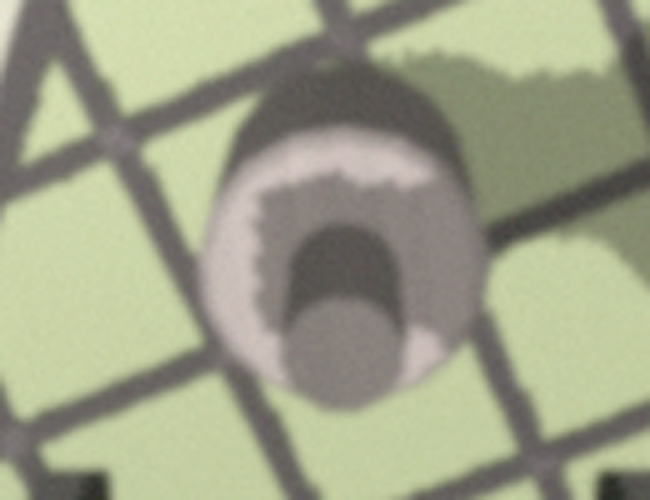

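```bash
python3 - <<'E'
from h import *
im=np.load("w14.npz")
p=ray(im,258.2,220,.097);s=env.read_state();print(p,s["position"],toolshift(s,p))
E
```

```text
[ 0.46032338 -0.20424111  0.097     ] [ 0.46259048 -0.2025462   0.14357066] [ 1.6 -2.3 46.6]
```

```bash
python3 -m jog '[{"linear":[1.6,-1,18],"rotation":[0,0,0],"grip":0.6},{"linear":[1.6,-1,42],"rotation":[0,0,0],"grip":0.6},{"linear":[1.6,-1,62],"rotation":[0,0,0],"grip":0.6},{"linear":[1.6,-1,72],"rotation":[0,0,0],"grip":0.6},{"linear":[1.6,-1,74.5],"rotation":[0,0,0],"grip":0.6}]' 60;python3 -m jog '[{"linear":[0,0,0],"rotation":[0,0,0],"grip":0.6},{"linear":[0,0,0],"rotation":[0,0,0],"grip":0.6}]'; python3 - <<'E'
from h import *
im=env.get_image("wrist"); cv2.imwrite("pics/w15.png",cv2.convertScaleAbs(im["pixels"][:,:,::-1],alpha=1.6))
s=env.read_state();print(s["position"],s["orientation"],s["clock"])
E
```

```text
clock: 15.55
position: [0.4594, -0.2033, 0.0675]
orientation: [-0.5, -3.099, -0.0]
ft_force: [-0.5, -0.2, 1.0]
width: 0.598
clock: 15.72
position: [0.4609, -0.2043, 0.0698]
orientation: [0.501, 3.1, -0.0]
ft_force: [-0.0, -0.0, 0.7]
width: 0.603
[ 0.46101676 -0.20434845  0.07001914] [5.01222944e-01 3.09957198e+00 8.96722612e-05] 15.7667
```

View pics/w15.png

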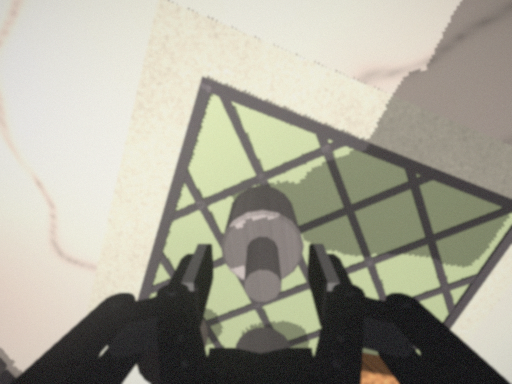

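```bash
python3 -m jog '[{"linear":[0,0.4,1.5],"rotation":[0,0,0],"grip":0.5},{"linear":[0,0.4,1.5],"rotation":[0,0,0],"grip":0.3},{"linear":[0,0.4,1.5],"rotation":[0,0,0],"grip":0.15},{"linear":[0,0.4,1.5],"rotation":[0,0,0],"grip":0.05},{"linear":[0,0.4,1.5],"rotation":[0,0,0],"grip":0.05}]' 60;python3 -m jog '[{"linear":[0,0,0],"rotation":[0,0,0],"grip":0.05},{"linear":[0,0,0],"rotation":[0,0,0],"grip":0.05}]';python3 -m jog '[{"linear":[0,0,-3],"rotation":[0,0,0],"grip":0.05},{"linear":[0,0,-8],"rotation":[0,0,0],"grip":0.05},{"linear":[0,0,-15],"rotation":[0,0,0],"grip":0.05},{"linear":[0,0,-30],"rotation":[0,0,0],"grip":0.05}, {"linear":[0,0,-55],"rotation":[0,0,0],"grip":0.05}]'
```

```text
clock: 16.18
position: [0.4607, -0.2037, 0.0679]
orientation: [0.501, 3.101, 0.001]
ft_force: [-0.1, 2.2, 6.1]
width: 0.188
clock: 16.35
position: [0.4608, -0.2037, 0.0679]
orientation: [0.501, 3.101, 0.001]
ft_force: [-0.2, 2.3, 6.2]
width: 0.195
clock: 16.77
position: [0.4587, -0.2034, 0.1215]
orientation: [-0.501, -3.097, 0.0]
ft_force: [-0.4, 0.1, -3.4]
width: 0.188
```

```bash
python3 -m jog '[{"linear":[3,16,-12],"rotation":[0,0,0],"grip":0.05},{"linear":[8,46,-22],"rotation":[0,0,0],"grip":0.05},{"linear":[15,80,-25],"rotation":[0,0,0],"grip":0.05},{"linear":[21,115,-25],"rotation":[0,0,0],"grip":0.05},{"linear":[28,150,-25],"rotation":[0,0,0],"grip":0.05}]';python3 -m jog '[{"linear":[7,36,0],"rotation":[0,0,0],"grip":0.05},{"linear":[13,72,0],"rotation":[0,0,0],"grip":0.05},{"linear":[20,108,0],"rotation":[0,0,0],"grip":0.05},{"linear":[26,142,0],"rotation":[0,0,0],"grip":0.05},{"linear":[32,172,0],"rotation":[0,0,0],"grip":0.05}]';python3 -m jog '[{"linear":[3,18,0],"rotation":[0,0,0],"grip":0.05},{"linear":[4,25,0],"rotation":[0,0,0],"grip":0.05},{"linear":[4,25,0],"rotation":[0,0,0],"grip":0.05},{"linear":[4,25,0],"rotation":[0,0,0],"grip":0.05},{"linear":[4,25,0],"rotation":[0,0,0],"grip":0.05}]'; python3 - <<'E'
from h import *
s=env.read_state();print(s["position"],s["orientation"],s["clock"],s["ft_force"]);print(toolshift(s,[.5092,.1447,.0656]))
E
```

```text
clock: 17.18
position: [0.4811, -0.0514, 0.1483]
orientation: [0.503, 3.1, 0.001]
ft_force: [0.6, -0.5, -4.1]
width: 0.192
clock: 17.6
position: [0.5048, 0.123, 0.1479]
orientation: [0.5, 3.101, 0.001]
ft_force: [0.5, -0.1, -3.4]
width: 0.188
clock: 18.02
position: [0.509, 0.1437, 0.1475]
orientation: [0.505, 3.101, -0.001]
ft_force: [-1.1, -0.5, -3.3]
width: 0.191
[0.50903178 0.14370737 0.14748922] [ 5.05282475e-01  3.10067760e+00 -1.06687831e-03] 18.0167 [-1.06429586 -0.5072819  -3.27740251]
[ 0.2  1.  81.9]
```

```bash
python3 -m jog '[{"linear":[0.2,1,8],"rotation":[0,0,0],"grip":0.05},{"linear":[0.2,1,20],"rotation":[0,0,0],"grip":0.05},{"linear":[0.2,1,27],"rotation":[0,0,0],"grip":0.05},{"linear":[0.2,1,28],"rotation":[0,0,0],"grip":0.05},{"linear":[0.2,1,28],"rotation":[0,0,0],"grip":0.05}]';python3 -m jog '[{"linear":[0,0,0],"rotation":[0,0,0],"grip":0.05},{"linear":[0,0,0],"rotation":[0,0,0],"grip":0.05}]'; python3 - <<'E'
from h import *
im=env.get_image("wrist"); cv2.imwrite("pics/w16.png",cv2.convertScaleAbs(im["pixels"][:,:,::-1],alpha=1.6))
np.savez("w16.npz",**im)
s=env.read_state();print(s["position"],s["orientation"],s["clock"],s["ft_force"]);print(toolshift(s,[.5092,.1447,.0656]))
E
```

```text
clock: 18.43
position: [0.5085, 0.1462, 0.1183]
orientation: [-0.502, -3.1, 0.002]
ft_force: [-0.2, -0.6, -3.9]
width: 0.191
clock: 18.6
position: [0.5093, 0.1467, 0.1197]
orientation: [0.502, 3.101, 0.001]
ft_force: [0.0, 1.2, -4.0]
width: 0.19
[0.50938764 0.14678349 0.11976862] [5.01661910e-01 3.10069546e+00 7.41420452e-04] 18.65 [-0.54202395 -0.12267041 -3.43982812]
[-0.5 -2.1 54.2]
```

View pics/w16.png

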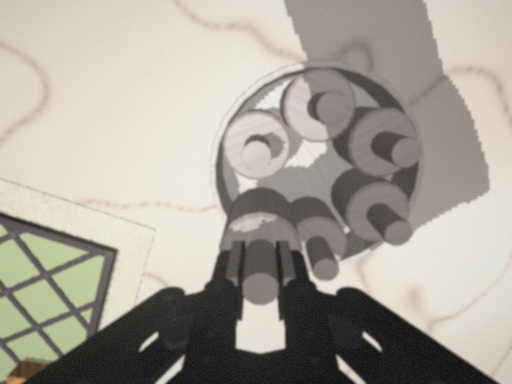

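```bash
python3 -m jog '[{"linear":[-0.3,-1.9,0],"rotation":[0,0,0],"grip":0.05},{"linear":[-0.3,-1.9,5],"rotation":[0,0,0],"grip":0.05},{"linear":[-0.3,-1.9,9],"rotation":[0,0,0],"grip":0.05},{"linear":[-0.3,-1.9,9],"rotation":[0,0,0],"grip":0.05},{"linear":[-0.3,-1.9,9],"rotation":[0,0,0],"grip":0.05}]'; python3 - <<'E'
from h import *
s=env.read_state();print(s["position"],s["orientation"],s["clock"],s["ft_force"]);print(toolshift(s,[.5092,.1447,.0656]))
E
```

```text
clock: 19.07
position: [0.5085, 0.1447, 0.11]
orientation: [-0.502, -3.101, 0.001]
ft_force: [-0.2, -1.0, -3.3]
width: 0.189
[0.50851087 0.14468336 0.10997294] [-5.01695541e-01 -3.10058576e+00  6.04268586e-04] 19.0667 [-0.15325575 -1.04559242 -3.32431586]
[-0.7  0.3 44.4]
```

```bash
python3 -m jog '[{"linear":[-0.3,0.1,9],"rotation":[0,0,0],"grip":0.05},{"linear":[-0.3,0.1,20],"rotation":[0,0,0],"grip":0.05},{"linear":[-0.3,0.1,29],"rotation":[0,0,0],"grip":0.05},{"linear":[-0.3,0.1,33],"rotation":[0,0,0],"grip":0.05},{"linear":[-0.3,0.1,34],"rotation":[0,0,0],"grip":0.05}]';python3 -m jog '[{"linear":[0,0,0],"rotation":[0,0,0],"grip":0.05},{"linear":[0,0,0],"rotation":[0,0,0],"grip":0.05}]'; python3 - <<'E'
from h import *
im=env.get_image("wrist"); cv2.imwrite("pics/w17.png",cv2.convertScaleAbs(im["pixels"][:,:,::-1],alpha=1.6))
s=env.read_state();print(s["position"],s["orientation"],s["clock"],s["ft_force"]);print(toolshift(s,[.5092,.1447,.0653]))
E
```

```text
clock: 19.48
position: [0.5082, 0.1446, 0.0748]
orientation: [-0.501, -3.099, 0.002]
ft_force: [-0.9, 0.9, -3.4]
width: 0.194
clock: 19.65
position: [0.5092, 0.1448, 0.0765]
orientation: [0.502, 3.101, 0.0]
ft_force: [-0.4, 0.2, -4.1]
width: 0.188
[0.50939336 0.14483317 0.07673404] [5.01816494e-01 3.10073913e+00 5.94764332e-04] 19.7 [-0.19139214  0.56407516 -3.31141388]
[ 0.1 -0.2 11.4]
```

View pics/w17.png

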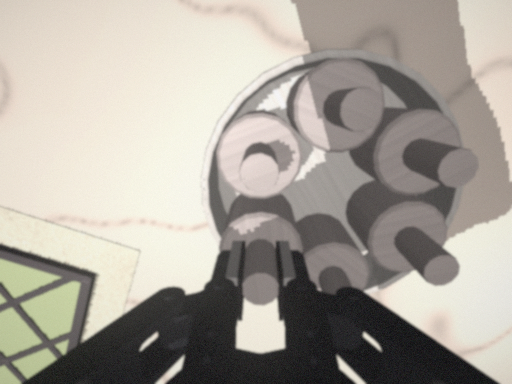

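```bash
python3 -m jog '[{"linear":[0,0,4],"rotation":[0,0,0],"grip":0.05},{"linear":[0,0,8],"rotation":[0,0,0],"grip":0.05},{"linear":[0,0,10],"rotation":[0,0,0],"grip":0.05},{"linear":[0,0,11],"rotation":[0,0,0],"grip":0.05},{"linear":[0,0,11.3],"rotation":[0,0,0],"grip":0.05}]';python3 -m jog '[{"linear":[0,0,0],"rotation":[0,0,0],"grip":0.05},{"linear":[0,0,0.5],"rotation":[0,0,0],"grip":0.05}]'; python3 -m jog '[{"linear":[0,0,0.4],"rotation":[0,0,0],"grip":0.05},{"linear":[0,0,0.4],"rotation":[0,0,0],"grip":0.05}]'
```

```text
clock: 20.12
position: [0.509, 0.1448, 0.0649]
orientation: [-0.502, -3.101, 0.0]
ft_force: [-1.4, 0.5, -1.1]
width: 0.189
clock: 20.28
position: [0.5092, 0.1449, 0.0649]
orientation: [0.502, 3.101, 0.0]
ft_force: [-1.5, -0.5, 4.9]
width: 0.192
clock: 20.45
position: [0.5094, 0.1449, 0.0649]
orientation: [0.502, 3.101, 0.001]
ft_force: [-2.9, 0.1, 4.9]
width: 0.19
```

```bash
python3 -m jog '[{"linear":[0,0,0],"rotation":[0,0,0],"grip":0.25},{"linear":[0,0,0],"rotation":[0,0,0],"grip":0.4},{"linear":[0,0,0],"rotation":[0,0,0],"grip":0.5},{"linear":[0,0,-15],"rotation":[0,0,0],"grip":0.5},{"linear":[0,0,-40],"rotation":[0,0,0],"grip":0.5}]'; python3 -m jog '[{"linear":[6,2,-35],"rotation":[0,0,0],"grip":0.5},{"linear":[20,4,-70],"rotation":[0,0,0],"grip":0.5},{"linear":[24,5,-75],"rotation":[0,0,0],"grip":0.5},{"linear":[24,5,-75],"rotation":[0,0,0],"grip":0.5},{"linear":[24,5,-75],"rotation":[0,0,0],"grip":0.5}]';python3 - <<'E'
from h import *
im=env.get_image("wrist"); im=env.get_image("wrist")
np.savez("w18.npz",**im)
a=im["pixels"][:,:,::-1]
cv2.imwrite("pics/w18.png",cv2.convertScaleAbs(a,alpha=1.6))
s=env.read_state();print(s["position"],s["orientation"],s["clock"],s["ft_force"])
E
```

```text
clock: 20.87
position: [0.5075, 0.1442, 0.1025]
orientation: [-0.501, -3.098, 0.004]
ft_force: [0.0, 0.5, -0.4]
width: 0.499
clock: 21.28
position: [0.4879, 0.1572, 0.179]
orientation: [0.501, 3.101, 0.001]
ft_force: [0.8, -0.2, -1.2]
width: 0.498
[0.48754419 0.15649016 0.17779426] [-5.02084280e-01 -3.09970324e+00  2.03570080e-03] 21.3833 [ 0.04704761  0.33837521 -0.15990809]
```

View pics/w18.png

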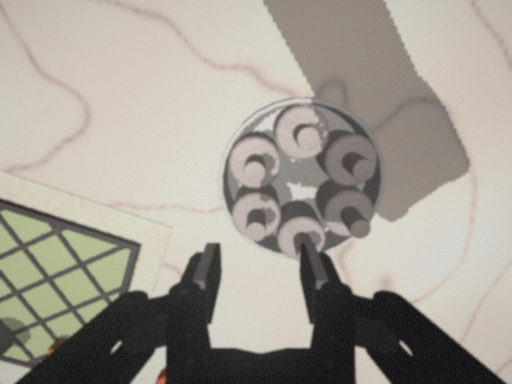

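```bash
python3 - <<'E'
import cv2,numpy as np
a=np.load("w18.npz")["pixels"][:,:,::-1]
cv2.imwrite("pics/w18z.png",cv2.convertScaleAbs(cv2.resize(a[90:265,215:390],None,fx=3.4,fy=3.4,interpolation=cv2.INTER_CUBIC),alpha=1.9))
E
```

```text
(no output)
```

View pics/w18z.png

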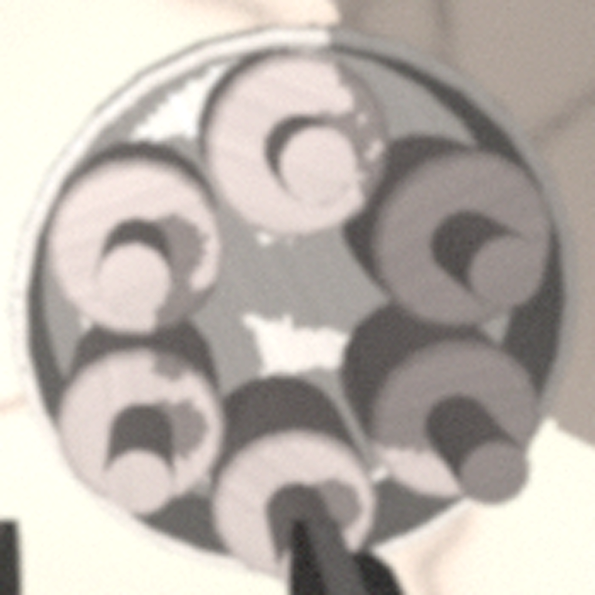

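```bash
python3 - <<'E'
from m import *
im=np.load("w18.npz")
c=meas(im,3.4,215,90,[(.094,dict(A=(135,282),B=(316,163),C=(507,273),D=(493,471),F=(140,484))),(.060,dict(A=(135,245),B=(293,143),C=(462,238),D=(456,418),E=(294,505),F=(140,430)))],dict(A=60,B=0,C=-60,D=-120,F=120))
s=env.read_state();print(toolshift(s,[.581,-.239,.145]))
E
```

```text
A [0.4606 0.1595 0.094 ]
B [0.4475 0.2069 0.094 ]
C [0.4858 0.2423 0.094 ]
D [0.5342 0.2285 0.094 ]
F [0.51   0.1441 0.094 ]
fit [0.4974 0.1934] 163.8 [-0.0001 -0.0014  0.001   0.0008 -0.0006  0.0007  0.0001  0.0002 -0.0004
 -0.0003]
A [0.4587 0.1595 0.06  ]
B [0.4463 0.2065 0.06  ]
C [0.4841 0.2421 0.06  ]
D [0.5335 0.2292 0.06  ]
E [0.5452 0.1787 0.06  ]
F [0.5091 0.1439 0.06  ]
fit [0.4961 0.1934] 164.0 [ 0.0008 -0.0015  0.0008  0.001  -0.0002  0.0008 -0.0007 -0.0004 -0.0007
  0.    ]
[-213.6 -345.7   33. ]
```

```bash
python3 -m jog '[{"linear":[-10,-17,0],"rotation":[0,0,0],"grip":0.6},{"linear":[-27,-44,0],"rotation":[0,0,0],"grip":0.6},{"linear":[-45,-73,0],"rotation":[0,0,0],"grip":0.6},{"linear":[-63,-102,0],"rotation":[0,0,0],"grip":0.6},{"linear":[-81,-131,0],"rotation":[0,0,0],"grip":0.6}]'; python3 -m jog '[{"linear":[-18,-29,0],"rotation":[0,0,0],"grip":0.6},{"linear":[-36,-58,0],"rotation":[0,0,0],"grip":0.6},{"linear":[-54,-87,0],"rotation":[0,0,0],"grip":0.6},{"linear":[-72,-116,5],"rotation":[0,0,0],"grip":0.6},{"linear":[-90,-145,10],"rotation":[0,0,0],"grip":0.6}]';python3 -m jog '[{"linear":[-17,-28,8],"rotation":[0,0,0],"grip":0.6},{"linear":[-32,-53,18],"rotation":[0,0,0],"grip":0.6},{"linear":[-40,-66,24],"rotation":[0,0,0],"grip":0.6},{"linear":[-42.5,-69.7,24],"rotation":[0,0,0],"grip":0.6},{"linear":[-42.5,-69.7,24],"rotation":[0,0,0],"grip":0.6}]';python3 -m jog '[{"linear":[0,0,0],"rotation":[0,0,0],"grip":0.6},{"linear":[0,0,0],"rotation":[0,0,0],"grip":0.6}]'; python3 - <<'E'
from h import *
im=env.get_image("wrist"); cv2.imwrite("pics/w19.png",cv2.convertScaleAbs(im["pixels"][:,:,::-1],alpha=1.6))
np.savez("w19.npz",**im)
a=im["pixels"][:,:,::-1]
cv2.imwrite("pics/w19z.png",cv2.convertScaleAbs(cv2.resize(a[150:250,190:320],None,fx=5,fy=5,interpolation=cv2.INTER_CUBIC),alpha=1.6))
s=env.read_state();print(s["position"],s["orientation"],s["clock"],s["joint_pos"].round(2))
E
```

```text
clock: 21.8
position: [0.5231, 0.0051, 0.1778]
orientation: [-0.502, -3.099, 0.002]
ft_force: [0.1, 0.8, -0.8]
width: 0.599
clock: 22.22
position: [0.5629, -0.1609, 0.1677]
orientation: [-0.502, -3.1, 0.001]
ft_force: [-0.4, 0.3, 0.6]
width: 0.599
clock: 22.63
position: [0.5805, -0.2398, 0.1435]
orientation: [-0.505, -3.098, 0.001]
ft_force: [0.8, 0.5, -0.8]
width: 0.596
clock: 22.8
position: [0.5818, -0.2367, 0.1452]
orientation: [-0.499, -3.102, -0.001]
ft_force: [-0.3, 0.4, 0.9]
width: 0.599
[ 0.58193597 -0.23668195  0.14542189] [4.98710859e-01 3.10136684e+00 1.32237435e-03] 22.85 [-0.12  0.43  0.56  1.59 -0.24  1.19  1.75]
```

View pics/w19.png

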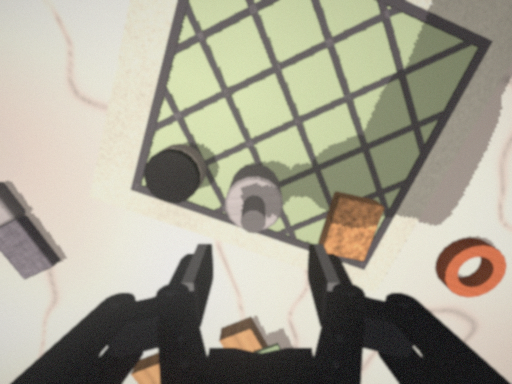

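View pics/w19z.png

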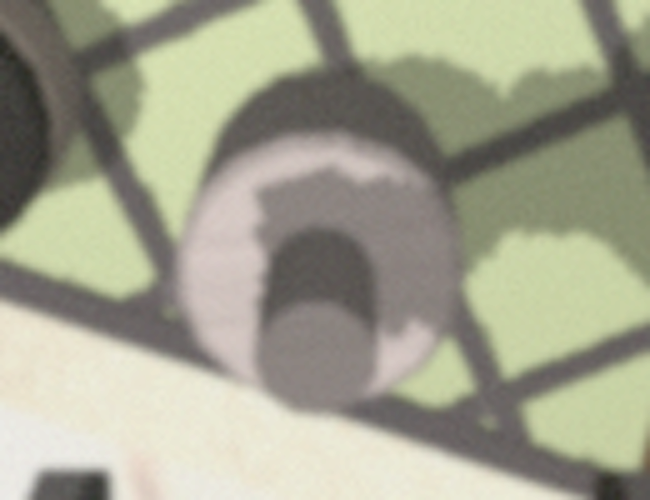

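```bash
python3 - <<'E'
from h import *
im=np.load("w19.npz")
p=ray(im,253,220.6,.097);s=env.read_state();print(p,s["position"],toolshift(s,p))
E
```

```text
[ 0.57939457 -0.24243106  0.097     ] [ 0.58193597 -0.23668195  0.14542189] [ 0.6 -6.3 48.4]
```

```bash
python3 -m jog '[{"linear":[0.8,-4.4,18],"rotation":[0,0,0],"grip":0.6},{"linear":[0.8,-4.4,42],"rotation":[0,0,0],"grip":0.6},{"linear":[0.8,-4.4,62],"rotation":[0,0,0],"grip":0.6},{"linear":[0.8,-4.4,72],"rotation":[0,0,0],"grip":0.6},{"linear":[0.8,-4.4,76],"rotation":[0,0,0],"grip":0.6}]' 60;python3 -m jog '[{"linear":[0,0,0],"rotation":[0,0,0],"grip":0.6},{"linear":[0,0,0],"rotation":[0,0,0],"grip":0.6}]'; python3 - <<'E'
from h import *
im=env.get_image("wrist"); cv2.imwrite("pics/w20.png",cv2.convertScaleAbs(im["pixels"][:,:,::-1],alpha=1.6))
s=env.read_state();print(s["position"],s["orientation"],s["clock"])
E
```

```text
clock: 23.27
position: [0.5788, -0.2408, 0.0678]
orientation: [-0.499, -3.1, -0.001]
ft_force: [-0.1, 0.2, 0.5]
width: 0.598
clock: 23.43
position: [0.58, -0.2422, 0.0703]
orientation: [0.501, 3.1, -0.0]
ft_force: [-0.4, 0.5, 0.1]
width: 0.595
[ 0.58018793 -0.24233627  0.07056864] [ 5.00987539e-01  3.09940898e+00 -1.72472285e-04] 23.4833
```

View pics/w20.png

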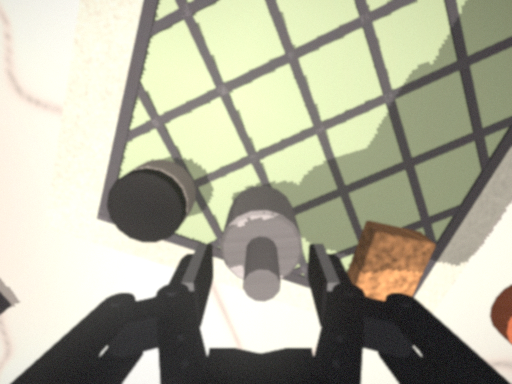

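Centred. Lower 2 mm, close and lift.

```bash
python3 -m jog '[{"linear":[0,0,2],"rotation":[0,0,0],"grip":0.5},{"linear":[0,0,2],"rotation":[0,0,0],"grip":0.3},{"linear":[0,0,2],"rotation":[0,0,0],"grip":0.15},{"linear":[0,0,2],"rotation":[0,0,0],"grip":0.05},{"linear":[0,0,2],"rotation":[0,0,0],"grip":0.05}]' 60;python3 -m jog '[{"linear":[0,0,0],"rotation":[0,0,0],"grip":0.05},{"linear":[0,0,0],"rotation":[0,0,0],"grip":0.05}]';python3 -m jog '[{"linear":[0,0,-3],"rotation":[0,0,0],"grip":0.05},{"linear":[0,0,-8],"rotation":[0,0,0],"grip":0.05},{"linear":[0,0,-15],"rotation":[0,0,0],"grip":0.05},{"linear":[0,0,-30],"rotation":[0,0,0],"grip":0.05}, {"linear":[0,0,-55],"rotation":[0,0,0],"grip":0.05}]'
```

```text
clock: 23.9
position: [0.5797, -0.2421, 0.0677]
orientation: [0.501, 3.101, 0.0]
ft_force: [-1.1, 1.8, 4.5]
width: 0.19
clock: 24.07
position: [0.5797, -0.2422, 0.0677]
orientation: [0.501, 3.101, 0.0]
ft_force: [-0.5, 1.7, 5.6]
width: 0.186
clock: 24.48
position: [0.5777, -0.2416, 0.1207]
orientation: [-0.501, -3.097, -0.001]
ft_force: [0.3, 0.6, -2.9]
width: 0.191
```

```bash
python3 -m jog '[{"linear":[8,15,-15],"rotation":[0,0,0],"grip":0.05},{"linear":[23,42,-35],"rotation":[0,0,0],"grip":0.05},{"linear":[40,72,-50],"rotation":[0,0,0],"grip":0.05},{"linear":[57,103,-62],"rotation":[0,0,0],"grip":0.05},{"linear":[75,135,-62],"rotation":[0,0,0],"grip":0.05}]';python3 -m jog '[{"linear":[17,31,0],"rotation":[0,0,0],"grip":0.05},{"linear":[34,62,0],"rotation":[0,0,0],"grip":0.05},{"linear":[51,93,0],"rotation":[0,0,0],"grip":0.05},{"linear":[68,124,0],"rotation":[0,0,0],"grip":0.05},{"linear":[85,154,0],"rotation":[0,0,0],"grip":0.05}]';python3 -m jog '[{"linear":[17,31,0],"rotation":[0,0,0],"grip":0.05},{"linear":[34,62,0],"rotation":[0,0,0],"grip":0.05},{"linear":[47,85,0],"rotation":[0,0,0],"grip":0.05},{"linear":[54,97,0],"rotation":[0,0,0],"grip":0.05},{"linear":[55.3,99.6,0],"rotation":[0,0,0],"grip":0.05}]'; python3 -m jog '[{"linear":[0,0,0],"rotation":[0,0,0],"grip":0.05},{"linear":[0,0,0],"rotation":[0,0,0],"grip":0.05},{"linear":[0,0,0],"rotation":[0,0,0],"grip":0.05},{"linear":[0,0,0],"rotation":[0,0,0],"grip":0.05}]';python3 - <<'E'
from h import *
im=env.get_image("wrist"); cv2.imwrite("pics/w21.png",cv2.convertScaleAbs(im["pixels"][:,:,::-1],alpha=1.6))
s=env.read_state();print(s["position"],s["orientation"],s["clock"],s["ft_force"]);print(toolshift(s,[.4977,.1944,.0653]))
E
```

```text
clock: 24.9
position: [0.5514, -0.09, 0.1872]
orientation: [0.503, 3.097, 0.001]
ft_force: [1.3, -0.2, -2.9]
width: 0.192
clock: 25.32
position: [0.5179, 0.0839, 0.1847]
orientation: [0.502, 3.101, 0.0]
ft_force: [0.8, 0.8, -3.9]
width: 0.192
clock: 25.73
position: [0.4964, 0.1978, 0.1843]
orientation: [-0.495, -3.102, -0.001]
ft_force: [0.4, 0.7, -4.0]
width: 0.185
clock: 26.07
position: [0.498, 0.193, 0.1843]
orientation: [0.505, 3.101, -0.0]
ft_force: [0.3, -0.5, -3.7]
width: 0.19
[0.49790943 0.19326122 0.18428728] [ 5.04693934e-01  3.10068530e+00 -7.07528544e-05] 26.1167 [-0.0204124   0.28376604 -3.80012837]
[  0.6   1.  119. ]
```

View pics/w21.png

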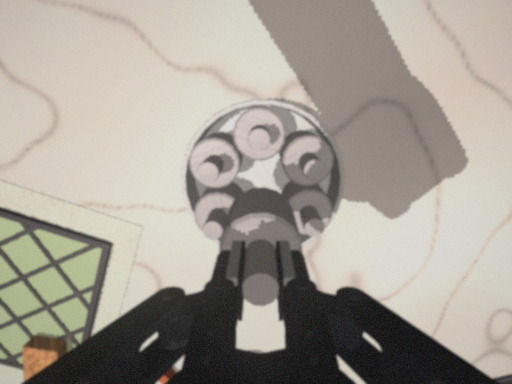

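```bash
python3 -m jog '[{"linear":[0,0,10],"rotation":[0,0,0],"grip":0.05},{"linear":[0,0,27],"rotation":[0,0,0],"grip":0.05},{"linear":[0,0,44],"rotation":[0,0,0],"grip":0.05},{"linear":[0,0,54],"rotation":[0,0,0],"grip":0.05},{"linear":[0,0,57],"rotation":[0,0,0],"grip":0.05}]';python3 -m jog '[{"linear":[0,0,0],"rotation":[0,0,0],"grip":0.05},{"linear":[0,0,0],"rotation":[0,0,0],"grip":0.05},{"linear":[0,0,0],"rotation":[0,0,0],"grip":0.05}]'; python3 - <<'E'
from h import *
im=env.get_image("wrist"); cv2.imwrite("pics/w22.png",cv2.convertScaleAbs(im["pixels"][:,:,::-1],alpha=1.6))
s=env.read_state();print(s["position"],s["orientation"],s["clock"],s["ft_force"]);print(toolshift(s,[.4977,.1944,.0653]))
E
```

```text
clock: 26.53
position: [0.4965, 0.1937, 0.1249]
orientation: [-0.502, -3.099, 0.003]
ft_force: [-0.3, -0.5, -2.9]
width: 0.185
clock: 26.78
position: [0.4981, 0.1947, 0.1281]
orientation: [0.502, 3.1, 0.002]
ft_force: [-0.5, 1.0, -2.8]
width: 0.196
[0.49817197 0.19468494 0.12813934] [5.01612335e-01 3.10002369e+00 1.73092137e-03] 26.8333 [-0.64318977 -0.30134753 -3.78166114]
[ 0.4 -0.5 62.8]
```

View pics/w22.png

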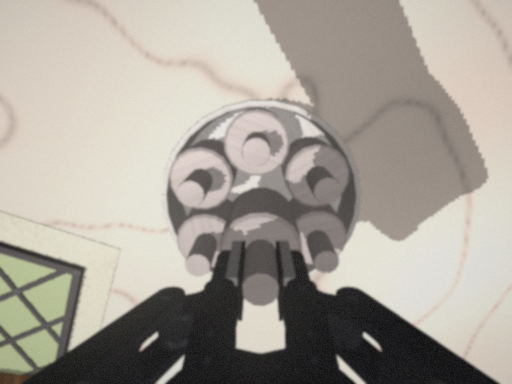

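```bash
python3 -m jog '[{"linear":[0.3,-0.4,3],"rotation":[0,0,0],"grip":0.05},{"linear":[0.3,-0.4,9],"rotation":[0,0,0],"grip":0.05},{"linear":[0.3,-0.4,15],"rotation":[0,0,0],"grip":0.05},{"linear":[0.3,-0.4,20],"rotation":[0,0,0],"grip":0.05},{"linear":[0.3,-0.4,23],"rotation":[0,0,0],"grip":0.05}]';python3 -m jog '[{"linear":[0,0,0],"rotation":[0,0,0],"grip":0.05},{"linear":[0,0,0],"rotation":[0,0,0],"grip":0.05}]'
```

```text
clock: 27.25
position: [0.4967, 0.194, 0.1031]
orientation: [-0.502, -3.1, 0.001]
ft_force: [-1.1, -0.2, -4.1]
width: 0.19
clock: 27.42
position: [0.4971, 0.1941, 0.1039]
orientation: [-0.502, -3.101, 0.001]
ft_force: [0.4, -0.9, -3.1]
width: 0.189
```

Base is now 16 mm below the neighbours' shoulders with no lateral force; continue.

```bash
python3 -m jog '[{"linear":[0,0,6],"rotation":[0,0,0],"grip":0.05},{"linear":[0,0,14],"rotation":[0,0,0],"grip":0.05},{"linear":[0,0,21],"rotation":[0,0,0],"grip":0.05},{"linear":[0,0,25],"rotation":[0,0,0],"grip":0.05},{"linear":[0,0,27],"rotation":[0,0,0],"grip":0.05}]';python3 -m jog '[{"linear":[0,0,0],"rotation":[0,0,0],"grip":0.05},{"linear":[0,0,0],"rotation":[0,0,0],"grip":0.05}]'
```

```text
clock: 27.83
position: [0.4966, 0.1939, 0.0761]
orientation: [-0.502, -3.1, 0.001]
ft_force: [0.4, 0.9, -3.9]
width: 0.195
clock: 28.0
position: [0.4972, 0.1942, 0.0772]
orientation: [-0.502, -3.101, 0.0]
ft_force: [1.2, -0.1, -3.4]
width: 0.193
```

```bash
python3 -m jog '[{"linear":[0,0,4],"rotation":[0,0,0],"grip":0.05},{"linear":[0,0,8],"rotation":[0,0,0],"grip":0.05},{"linear":[0,0,10],"rotation":[0,0,0],"grip":0.05},{"linear":[0,0,11],"rotation":[0,0,0],"grip":0.05},{"linear":[0,0,11.5],"rotation":[0,0,0],"grip":0.05}]';python3 -m jog '[{"linear":[0,0,0],"rotation":[0,0,0],"grip":0.05},{"linear":[0,0,0.5],"rotation":[0,0,0],"grip":0.05}]'; python3 -m jog '[{"linear":[0,0,0.5],"rotation":[0,0,0],"grip":0.05},{"linear":[0,0,0.5],"rotation":[0,0,0],"grip":0.05}]'
```

```text
clock: 28.42
position: [0.497, 0.1941, 0.0654]
orientation: [-0.502, -3.101, 0.0]
ft_force: [0.2, -0.1, -3.0]
width: 0.194
clock: 28.58
position: [0.4973, 0.1942, 0.0653]
orientation: [0.502, 3.101, 0.0]
ft_force: [1.0, -0.1, -3.7]
width: 0.188
clock: 28.75
position: [0.4972, 0.1942, 0.0647]
orientation: [0.502, 3.101, 0.0]
ft_force: [0.0, 0.3, -3.9]
width: 0.191
```

```bash
python3 -m jog '[{"linear":[0,0,0.5],"rotation":[0,0,0],"grip":0.05},{"linear":[0,0,0.8],"rotation":[0,0,0],"grip":0.05},{"linear":[0,0,0.8],"rotation":[0,0,0],"grip":0.05}]'
```

```text
clock: 29.0
position: [0.4974, 0.1944, 0.0646]
orientation: [0.502, 3.101, 0.001]
ft_force: [-2.3, -0.1, 5.2]
width: 0.186
```

```bash
python3 -m jog '[{"linear":[0,0,0],"rotation":[0,0,0],"grip":0.25},{"linear":[0,0,0],"rotation":[0,0,0],"grip":0.38},{"linear":[0,0,0],"rotation":[0,0,0],"grip":0.45},{"linear":[0,0,-10],"rotation":[0,0,0],"grip":0.45},{"linear":[0,0,-35],"rotation":[0,0,0],"grip":0.45}]'; python3 -m jog '[{"linear":[0,0,-30],"rotation":[0,0,0],"grip":0.5},{"linear":[-10,0,-65],"rotation":[0,0,0],"grip":0.5},{"linear":[-30,0,-90],"rotation":[0,0,0],"grip":0.5},{"linear":[-40,0,-95],"rotation":[0,0,0],"grip":0.5},{"linear":[-40,0,-95],"rotation":[0,0,0],"grip":0.5}]';python3 - <<'E'
from h import *
im=env.get_image("wrist"); im=env.get_image("wrist")
np.savez("w23.npz",**im)
a=im["pixels"][:,:,::-1]
cv2.imwrite("pics/w23.png",cv2.convertScaleAbs(cv2.resize(a[50:250,170:370],None,fx=3,fy=3,interpolation=cv2.INTER_CUBIC),alpha=1.7))
s=env.read_state();print(s["position"],s["orientation"],s["clock"],s["ft_force"])
im=env.get_image("side");a=im["pixels"][:,:,::-1]
cv2.imwrite("pics/side23.png",cv2.convertScaleAbs(cv2.resize(a[150:300,150:320],None,fx=4,fy=4,interpolation=cv2.INTER_CUBIC),alpha=1.5))
E
```

```text
clock: 29.42
position: [0.4954, 0.1933, 0.0971]
orientation: [-0.501, -3.097, 0.005]
ft_force: [0.2, 1.1, -0.2]
width: 0.452
clock: 29.83
position: [0.5379, 0.1807, 0.1971]
orientation: [0.504, 3.096, 0.004]
ft_force: [-0.7, 0.2, -0.2]
width: 0.504
[0.5347906  0.18147463 0.19380507] [-5.02484873e-01 -3.10077634e+00  8.28200476e-05] 29.9333 [ 0.18898173 -0.108603   -0.85753179]
```

View pics/w23.png

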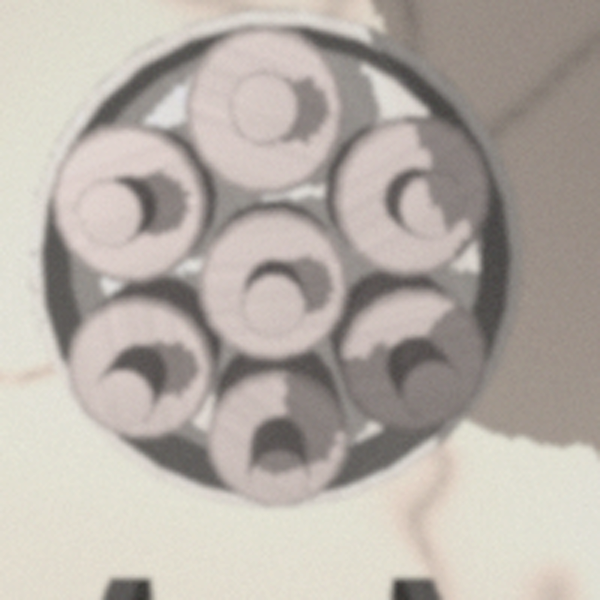

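View pics/side23.png

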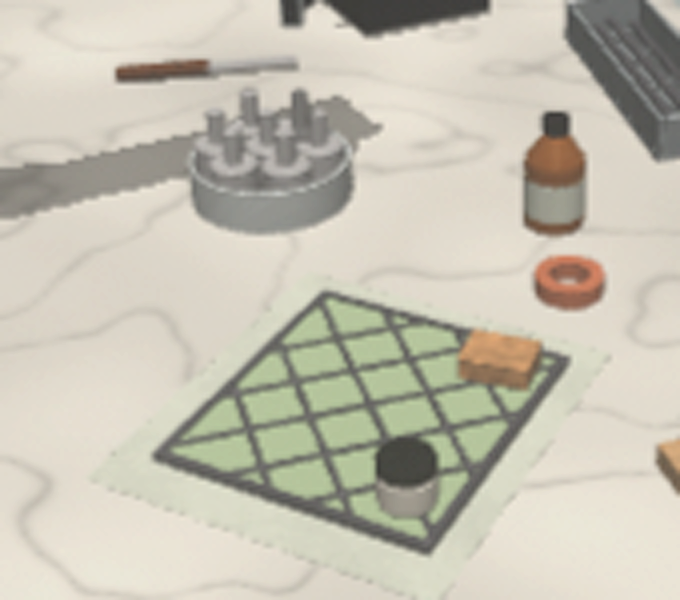

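```bash
python3 - <<'E'
from m import *
im=np.load("w23.npz")
meas(im,3,170,50,[(.094,dict(A=(109,212),B=(264,106),C=(431,205),D=(430,390),F=(127,394),G=(275,302)))],dict(A=60,B=0,C=-60,D=-120,F=120))
n=env.get_image("side");o=cv2.imread("pics/side0.png");a=n["pixels"][:,:,::-1]
d=cv2.absdiff(a,o)[215:290,180:300].max(2)
cv2.imwrite("pics/d.png",cv2.resize(np.hstack([o[215:290,180:300],a[215:290,180:300]]),None,fx=3,fy=3))
for r in [(slice(260,285),slice(190,245)),(slice(225,262),slice(265,296))]:
    p=cv2.phaseCorrelate(o[r].mean(2).astype(np.float32),a[r].mean(2).astype(np.float32));print(p)
print(env.read_state()["joint_velocities"].round(3))
E
```

```text
A [0.4599 0.1594 0.094 ]
B [0.4478 0.2073 0.094 ]
C [0.4854 0.2419 0.094 ]
D [0.5349 0.2282 0.094 ]
F [0.5085 0.1455 0.094 ]
G [0.4969 0.194  0.094 ]
fit [0.4971 0.1935] 163.3 [ 0.0001 -0.0008  0.0004  0.0009 -0.0001  0.0013 -0.0007  0.0003  0.0002
 -0.0016]
((-0.023542850573168295, 0.47289894320621073), 0.9974756042162577)
((-0.06285423971105075, -0.07378235102259723), 0.8384812178090215)
[-0.002  0.001 -0.002  0.005  0.001 -0.003  0.002]
```

View pics/d.png

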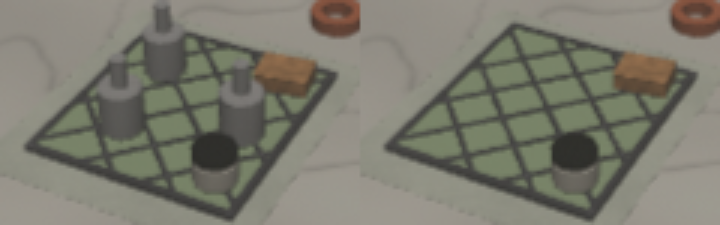

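The panel, jar and cork look unmoved. All seven weights stand in the one-and-six pattern, and the arm is clear and still.

```bash
python3 - <<'E'
from station import env
print(env.sign_off(), env.read_state()["clock"])
E
```

```text
the job is handed in; nothing more can be done
the job is handed in; nothing more can be done
```

The job is done and handed in at about 30 s of the 72 s allowed. I lifted the astray weight to the rim place beside its nearest neighbour. The three weights from the glass then went into the two remaining rim places and, last, the middle. I lowered each one until the wrist force showed it had met the floor before opening the gripper.

**Tin:** the final wrist and side pictures show all seven weights upright with their shoulders level, one in the middle and six round it. In the wrist picture the middle weight measures within about 1 mm of the pattern's centre. The five outer weights I measured are within about 1.6 mm of their ideal places. I did not re-measure the sixth in that last picture, but it looks in place.

**Glass and bystanders:** the before-and-after side pictures show the panel, jar, cork block and foil roll in the same places. One of my two image comparisons (the jar and front edge of the panel) gave a 0.5 px vertical shift. The other (the cork corner) gave about 0.1 px. I put this down to the cleared weights changing that image patch rather than the panel moving, but I did not check it further.

**Forces:** the highest external force I read was about 6.5 N. The gripper's tips stayed about 60 mm above the glass, and the arm finished clear and at rest.

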